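# Set a tile-painting slope to 30 degrees, test it, and load the tile

## Robot

A 6-joint arm with a two-finger parallel gripper is mounted at the origin on a cart in front of the work surface, level with it; the furniture and walls round the work are solid. World frame = base frame: x ahead of the robot, y to its left, z up, the work surface at z = 0. Lengths are in mm, angles in rad, forces in N, time in s.
With the tool pointing down it reaches from about 350 to 775 mm from the base axis. Payload 5.5 kg.
Tool frame: the origin (TCP) lies between the finger pads; the fingertips stand r.tcp_to_tips ahead of it and the grasp point (between the pads) is the TCP (r.tcp_to_tips is the distance from the TCP to the fingertips, in mm); z points along the fingers, y is the line along which they close (so a half turn about z gives the same grasp; the last joint's range is limited). The gripper opens to 85 mm and grips with 20 to 120 N. Pads are 22 mm wide; open, the fingers measure 114 mm over their backs; the gripper's body (76 mm by 85 mm) begins 54 mm behind the grasp point. The pads swing forward as they close: fully open they stand 13 mm farther back than shut.
Start: joints at [1.022, 0.313, 0.046, 1.304, 0, 1.431], TCP at [228.595, 527.65, 250.323] pointing down, gripper open.
Joint ranges: [-2.76, 2.76], [-0.86, 1.69], [-1.03, 1.26], [-2.2, 2.34], [-1.47, 1.5], [-3.14, 3.14]. Speed limits (rad/s): [2.57, 2.57, 3.14, 3.14, 3.14, 3.14].

## Interface

Orientations are given as a 3x3 rotation matrix whose columns are the frame's x, y, z axes.
In Python, from bench import r gives the robot as it stands.
- The arm moves only by the tool move_arm, never from a script. Its argument "steps" is text: rows parted by semicolons, each of 5 numbers parted by spaces: the shift along the tool's x, y, z in mm, then the turn about the tool's z in rad, then the finger opening in mm, from 0 to 85.4. A call has 1 to 10 rows; each row is the pose to reach, as a shift and turn from the pose commanded when the call began, along the tool's axes at that moment; what a row does not reach only later rows make up. A row lasts 1/10 s, in which the tool goes at most 50 mm and 8.59 degrees, less where a joint would pass 70% of its speed; a pose out of reach is approached as far as the arm can. A call with a gripper value outside its range is refused whole. The fingers move at their own pace and stop on an object; the grip force is fixed at half the most. Time passes only in rows, so rows that repeat a pose let the fingers close. It gives the time, the measured TCP pose, the force, the opening and the grip force at its end, in the units of the state.
- r.observe(): the state, without advancing time (a new reading comes with each control period).
- r.snapshot(name): name is "scene" or "top" or "wrist"; returns the picture (480x640x3 uint8, blue, green, red); there is no depth.
- r.camera_params(name): a dict with "fx", "fy", "cx", "cy" (pixels), "distortion" ([k1, k2, p1, p2, k3] as OpenCV has them; the pictures are not rectified), "extrinsics" (4x4, takes a point from world to camera coordinates). Camera axes: x right, y down, z forward; pixel columns grow to the right and rows downward; lengths in mm; the calibration is good to about 2 mm. A picture is of the moment at which its call begins: read the wrist's pose just before it. camera_params takes no time and is no camera call; for the wrist camera it gives the pose at the moment of the call.
- r.finish_job(): hands the job in; it is judged then, once.
Trained networks look in the newest picture that a camera, given by its name, has taken for a name from the list of things; names that differ only in an ending like _2 or _b are one class to them, and where a whole thing is asked for, a point or a joint stands for the part that bears it (a point fixed in the world has none). Each returns a list of dicts, best first, with "p" (0 to 1); they miss things now and then, are a little off and sometimes report something else, mostly with a low value. They report only what shows in the picture. A call takes as long as a camera call. They do not tell look-alikes from the thing itself.
- r.look_for(camera, query): "centre" ([x, y, z] in mm, in world coordinates, good to about 4 mm: the middle of the surface that is visible of it).
The state is a dict: "time_s": time; "joints": joint angles; "joint_vel": joint speeds; "effort": joint torques, N m; "tool_pos": TCP position; "ee_rot": TCP orientation; "contact_force": force on the tool from outside, world axes, zero at the start; "wrist_torque": the same for the moment, N m; "gripper_width": opening from 0.0 (shut) to 1.0 (fully open); "grasp_force": force on a finger pad.
Only numpy, scipy, OpenCV 4.12 (cv2) and the standard library are available. Lean on these libraries where they do the work, as an engineer would, in place of code of your own. Each camera call takes 0.05 s, during which the arm holds its last target. There are 200 camera calls.

## Task

Raise the hinged painting board by its wooden pull until it stands at 30 degrees to the counter by itself when you let go; mind that it springs back some degrees. Then press lightly on its face near the top edge with the fingertips (about 3 newtons) to check that the hinge holds, and when it still stands at 30 degrees untouched, lay the small tile flat on the middle of the board with one of its short ends down against the ledge. The board must keep its 30 degrees under the tile; leave the bottle, the ramekin and the egg cup alone.

Things in the scene. Friction and masses are not known exactly. Their poses are not given: they have to be found in the camera images.
- board_foot (a point): point on the face of the hinged painting board (face 173 mm up the slope x 180 mm wide, 10 mm thick), mid-width, at the upper side of the ledge: a strip across the board, 11 mm thick, 12 mm above the face; below it 43 mm of bare board (hand rest) down to the hinged edge. Axes turn with the board: x up the slope, y along the ledge, z square out of the face; angle of z to vertical = the board's angle to the counter (5 to 14 at the start)
- slope_board: the moving board with ledge and pull; origin on the hinge axis (66 mm down the slope and 5 mm behind the face from board_foot), axes as board_foot. The hinge's dry friction keeps it where it is left, but springy leaves carry the board: let go, it springs back some 4 to 10 degrees against the last turn, about the same amount each time. Raising takes 6 to 11 N at the pull
- slope_panel: the flat face panel of that board (without ledge and pull); origin and axes as slope_board. Pressed near its top edge by less than about 4 N it only bends the leaves and comes back; a harder push can make the hinge slip downward and change the setting
- board_pull (a point): the wooden pull at the top edge of the board: a plate 76 mm wide (along y), 10 mm thick (along x), standing square to the board, 38 mm above its face. The point is in the middle of its width and thickness, 19 mm above the face, 124 mm up the slope from board_foot; axes as board_foot. A wall shelf hangs over the rear of the counter (x > 0.65, with its brackets from z 0.33 up): keep the wrist out of it
- board_top (a point): where to press: point on the board's face, mid-width, 28 mm below the pull, 91 mm up the slope from board_foot; axes as board_foot
- slope_base: fixed plywood base under the board, 170 x 210 x 14 mm (from x -100 to +70 mm, y -105 to +105 mm); origin under it on the counter, x to the rear. The hinge axis runs along its y at x -85 mm, 30 mm up. On its left side stands a thin metal arc, 125 mm tall in all, with ticks every 5 degrees, longer every 10; a brass pointer on the board shows the angle
- tile_center (a point): centre of the small rectangular buff tile, 80 mm (x) x 50 mm (y) x 7 mm thick (z), 60 g, lying flat on the counter right of the board
- ramekin: small round bisque ramekin, 82 mm across, 45 mm high, on the counter right of the board, nearer to it or farther than the tile; origin at the centre of its underside. Leave alone
- glaze_bottle: squeeze bottle with a white nozzle, 37 mm across, 98 mm high, behind the tile, beside the plates; origin at the centre of its underside. Leave alone
- egg_cup: small bisque egg cup, 56 mm across, 58 mm high, right of the bottle, by the stacked bowls; origin at the centre of its underside. Leave alone
- tile: the tile; origin at the centre of its underside
Not all that is in view belongs to the job. There is more than one size of the tile; the job needs the larger.

How it is judged (in metres and radians):
On the way, in this order (a step that is already met when the one before it is completed fails the run):
1. the board stands at 30 degrees (27 to 33), untouched and still, with the tile not on it (angle between board_foot's own z axis and vertical between 0.4712 and 0.576 rad and contact force between each of the arm, the fingers and slope_board below 0.1 N and angular speed of slope_board below 0.05 rad/s and distance between tile_center and board_foot above 0.15 m), for 0.3 s.
2. the fingertips press on the board's face near its top edge with at least 1.5 N (within 80 mm of board_top) (contact force between the fingers and slope_panel above 1.5 N and distance between the grasp point and board_top below 0.08 m and distance between tile_center and board_foot above 0.15 m), for 0.1 s.
3. untouched again, the board still stands at 30 degrees (27 to 33), before the tile is laid (all of step 1), for 0.3 s.
At the end, for the whole second after the job is handed in: the board stands still and untouched at 27 to 33 degrees to the counter, with the tile released and at rest flat on its face (within 6 degrees), long side up the slope (within 11 degrees), its lower short end within 6 mm of the ledge and its centre within 30 mm of the board's middle line (angle between board_foot's own z axis and vertical between 0.4712 and 0.576 rad and contact force between each of the arm, the fingers and slope_board below 0.1 N and angular speed of slope_board below 0.05 rad/s and contact force between the fingers and tile below 0.05 N and linear speed of tile below 0.02 m/s and angle between the z axis of tile_center and the z axis of board_foot, either way round below 0.1 rad and angle between the x axis of tile_center and the x axis of board_foot, either way round below 0.2 rad and x of tile_center in the frame of board_foot between 0.034 and 0.046 m and y of tile_center in the frame of board_foot between -0.03 and 0.03 m and z of tile_center in the frame of board_foot between 0 and 0.008 m).
It fails at once if the ramekin is pushed more than 25 mm or tipped (distance of ramekin from where it was at the start of the episode above 0.025 m or angle between ramekin's own z axis and vertical above 0.3 rad).
It fails at once if the glaze bottle is pushed more than 25 mm or tipped (distance of glaze_bottle from where it was at the start of the episode above 0.025 m or angle between glaze_bottle's own z axis and vertical above 0.3 rad).
It fails at once if the egg cup is pushed more than 25 mm or tipped (distance of egg_cup from where it was at the start of the episode above 0.025 m or angle between egg_cup's own z axis and vertical above 0.3 rad).
It fails at once if the board's face is pressed with more than 15 N (contact force between the fingers and slope_panel above 15 N).
It also fails if it takes over 72 s, if anything falls off the work surface, if the arm or the gripper's body presses on something with over 40 N, if the wrist force passes 120 N, or if a joint passes its speed limit or range.

## Working session

There is one attempt and no reset: what is moved stays moved. The work goes in short steps, Python scripts to look and compute and a tool call to move; the robot and the scene stay as the last step left them, time stands still between calls to the robot, and variables do not carry over. Pictures are saved under pics/ and viewed, at most 10 in all, crops included, and the job is handed in when it is done.

Besides the shell and the picture viewer there is one more tool, called after ">>>" as name(argument=value, ...) on one line, values as JSON. move_arm: Moves the arm, as the interface text tells. Its arguments: {"type":"object","properties":{"steps":{"type":"string"}},"required":["steps"]}

```bash
ls; mkdir -p pics
python3 - <<'E'
from bench import r
import cv2
import numpy as np
np.set_printoptions(precision=3,suppress=True)
for c in ("scene","top"):
    cv2.imwrite(f"pics/{c}1.png",r.snapshot(c))
    p=r.camera_params(c); print(c,p["fx"],p["cx"],p["cy"],p["distortion"]); print(np.array(p["extrinsics"]))
    for q in ("board_foot","board_pull","board_top","tile_center","slope_base","ramekin","glaze_bottle","egg_cup","slope_board"):
        print(q,[(np.round(d["centre"]),round(d["p"],2)) for d in r.look_for(c,q)][:3])
o=r.observe();print(o, r.tcp_to_tips)
E
```

```text
pics
scene 480.0712817861641 324.03975797634695 243.83178266198453 [-0.101  0.     0.     0.     0.   ]
[[   0.579   -0.815   -0.019 -283.221]
 [  -0.608   -0.416   -0.676  358.793]
 [   0.543    0.403   -0.736  815.603]
 [   0.       0.       0.       1.   ]]
board_foot [(array([519., 230.,  57.]), 0.84)]
board_pull [(array([521., 222.,  52.]), 0.82), (array([442., -65.,   7.]), 0.45)]
board_top [(array([518., 227.,  57.]), 0.97)]
tile_center [(array([435., -68.,   9.]), 0.77), (array([ 410., -350.,   12.]), 0.71)]
slope_base [(array([513., 207.,  51.]), 0.87)]
ramekin [(array([ 476., -233.,   27.]), 0.76)]
glaze_bottle [(array([549.,  24.,  49.]), 0.58)]
egg_cup [(array([ 566., -117.,   42.]), 0.9)]
slope_board [(array([523., 224.,  56.]), 0.91), (array([548.,  22.,  53.]), 0.71)]
top 479.55229371918864 327.43139739532296 240.05171640665455 [-0.119  0.     0.     0.     0.   ]
[[   0.025   -0.999    0.02    -1.42 ]
 [  -0.983   -0.028   -0.181  494.963]
 [   0.182   -0.015   -0.983 1138.164]
 [   0.       0.       0.       1.   ]]
board_foot [(array([525., 227.,  51.]), 0.55)]
boar
[... 357 characters left out ...]
ay([549.,  37.,  62.]), 0.58)]
egg_cup [(array([ 565., -127.,   27.]), 0.69), (array([526., 229.,  56.]), 0.49)]
slope_board [(array([524., 233.,  52.]), 0.63)]
{'time_s': 1.0, 'joints': array([1.022, 0.313, 0.046, 1.304, 0.   , 1.431]), 'joint_vel': array([-0.001, -0.001,  0.   ,  0.   ,  0.   ,  0.   ]), 'effort': array([ -0.   , -48.048,  29.882,   0.   ,  -0.   ,   0.   ]), 'tool_pos': array([228.58 , 527.666, 250.36 ]), 'ee_rot': array([[-0.918,  0.397,  0.   ],
       [ 0.397,  0.918,  0.   ],
       [ 0.   ,  0.   , -1.   ]]), 'contact_force': array([ 0.179,  0.144, -0.72 ]), 'wrist_torque': array([-0.004,  0.075,  0.06 ]), 'grasp_force': 0.0, 'gripper_width': 0.9967585959361046} 19.0
```

View pics/scene1.png

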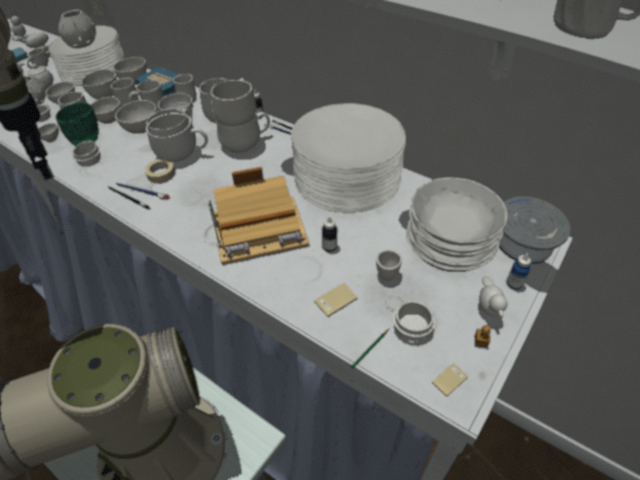

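View pics/top1.png

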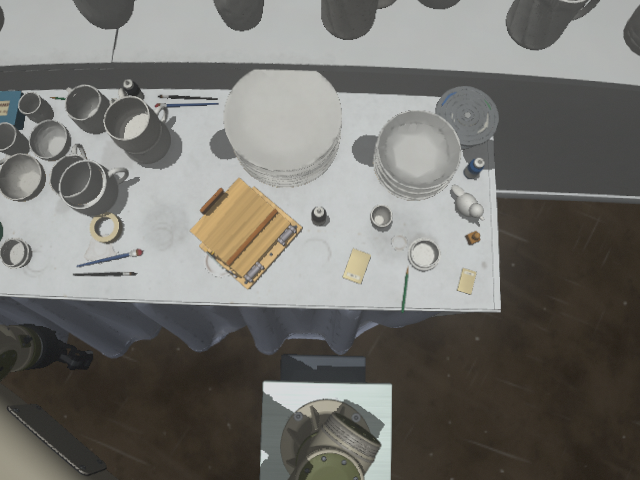

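The top view shows the board, with its pull at (214,201), hinges at (285,236) and (255,272), and the ledge running across. The tile could be the buff tile at (357,266) or the smaller one at (467,280). The larger is (357,266). I'll check both in a close crop.

Run:
```python
import cv2, numpy as np
t=cv2.imread("pics/top1.png")
a=cv2.resize(t[170:295,180:310],None,fx=4.6,fy=4.6,interpolation=cv2.INTER_CUBIC)   # 598x575
b=cv2.resize(np.vstack([t[240:290,335:380],t[260:300,450:495]]),None,fx=4.4,fy=4.4,interpolation=cv2.INTER_CUBIC)
c=np.zeros((600,800,3),np.uint8); c[:a.shape[0],:a.shape[1]]=a; c[:b.shape[0],600:600+b.shape[1]]=b[:600]
cv2.imwrite("pics/crop1.png",c)
s=cv2.imread("pics/scene1.png")
cv2.imwrite("pics/crop2.png",cv2.resize(s[160:320,200:370],None,fx=3.7,fy=3.7,interpolation=cv2.INTER_CUBIC))
```

```text
(no output)
```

View pics/crop1.png

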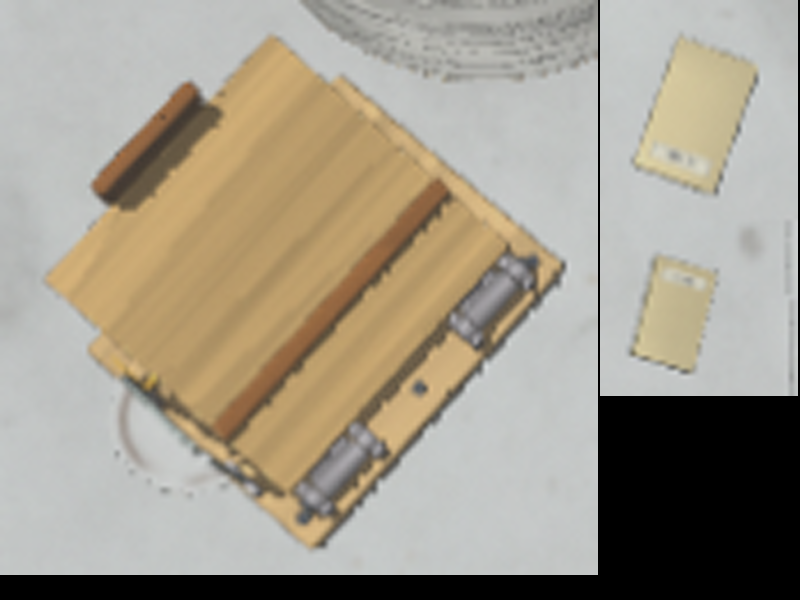

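View pics/crop2.png

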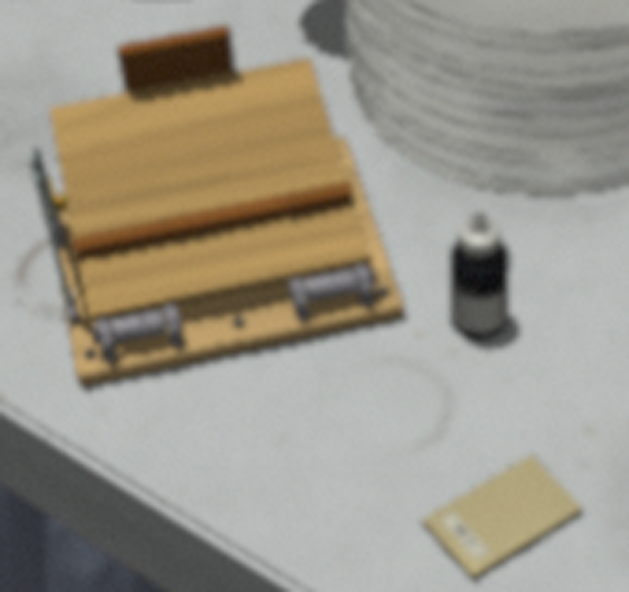

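Crop 1 confirms that the tile at (357,266) is larger than the one at (467,280), so I'll use it. The board corners, pull and base corners are all sharp enough to fit a model.

```bash
cat > h.py <<'E'
from bench import r
import cv2, numpy as np
from scipy.optimize import least_squares
np.set_printoptions(precision=3,suppress=True)
def proj(c,P,p=None):
    p=p or r.camera_params(c); E=np.array(p["extrinsics"])
    K=np.array([[p["fx"],0,p["cx"]],[0,p["fy"],p["cy"]],[0,0,1.]])
    return cv2.projectPoints(np.array(P,float).reshape(-1,3),cv2.Rodrigues(E[:3,:3])[0],E[:3,3],K,np.array(p["distortion"],float))[0].reshape(-1,2)
def Rz(a): return np.array([[np.cos(a),-np.sin(a),0],[np.sin(a),np.cos(a),0],[0,0,1]])
def Ry(a): return np.array([[np.cos(a),0,np.sin(a)],[0,1,0],[-np.sin(a),0,np.cos(a)]])
def base2w(q,P): return np.array(P)@Rz(q[2]).T+[q[0],q[1],0]
def board2w(q,P): return base2w(q,np.array(P)@Ry(-q[3]).T+[-85,0,30])
E
cat > fit.py <<'E'
from h import *
un=lambda L,s,u0,v0:[((u+.5)/s-.5+u0,(v+.5)/s-.5+v0) for u,v in L]
base=[[-100,-105,14],[-100,105,14],[70,-105,14],[70,105,14]]
brd=[[185,-90,5],[185,90,5],[190,-38,43],[190,38,43]]
T=un([(563,265),(315,547),(340,77),(92,350),(272,37),(45,278),(191,90),(101,190)],4.6,180,170)
S=un([(400,305),(80,375),(312,60),(52,105),(229,30),(122,44)],3.7,200,160)
pt,ps=r.camera_params("top"),r.camera_params("scene")
def f(q):
    bt,bs=base2w(q,base),board2w(q,brd)
    return np.r_[(proj("t",np.r_[bt,bs],pt)-T).ravel(),(proj("s",np.r_[bt[:2],bs],ps)-S).ravel()]
s=least_squares(f,[530,220,.8,.17],loss="soft_l1");q=s.x
print("base",q,"deg",np.degrees(q[2:]),f(q).reshape(-1,2))
W=un([(80,35),(157,73),(116,193),(34,163)],4.4,335,240)
tl=[[40,25,7],[40,-25,7],[-40,-25,7],[-40,25,7]]
g=lambda q:(proj("t",np.array(tl)@Rz(q[2]).T+[q[0],q[1],0],pt)-W).ravel()
t=least_squares(g,[436,-65,0.]).x
print("tile",t,g(t)); np.save("q.npy",np.r_[q,t])
for n,p in dict(foot=[66,0,5],pull=[190,0,24],pullbot=[185,0,5],top=[157,0,5]).items(): 
    print(n,[board2w(np.r_[q[:3],a],p).round(0) for a in (q[3],np.radians(30),np.radians(37))])
E
python3 fit.py
```

```text
base [514.295 217.705   0.886   0.151] deg [50.773  8.663] [[ 1.238 -0.14 ]
 [-0.34   0.987]
 [ 0.419 -1.243]
 [-1.186 -0.234]
 [ 0.64  -0.708]
 [ 0.425  0.318]
 [ 1.312 -1.269]
 [-0.772  0.259]
 [ 1.263 -0.311]
 [-1.423 -0.192]
 [-0.418 -0.591]
 [-0.796  0.818]
 [ 0.24  -0.469]
 [-1.406  1.508]]
tile [437.595 -64.181  -0.337] [ 0.039  0.269  0.958 -1.439 -0.503  0.681 -0.48   0.459]
foot [array([501., 202.,  45.]), array([495., 194.,  67.]), array([492., 190.,  74.])]
pull [array([577., 295.,  82.]), array([557., 270., 146.]), array([547., 258., 164.])]
pullbot [array([576., 293.,  63.]), array([560., 274., 127.]), array([552., 264., 145.])]
top [array([558., 272.,  59.]), array([545., 255., 113.]), array([538., 247., 128.])]
```

```bash
cat >> h.py <<'E'
def step(p,az=None):
    """shift in tool axes and turn to bring TCP to p, tool y to azimuth az (deg, mod 180)"""
    o=r.observe();R=o["ee_rot"]; d=R.T@(np.array(p)-o["tool_pos"]); a=np.degrees(np.arctan2(R[1,1],R[0,1]))
    t=None if az is None else np.radians((a-az+90)%180-90)
    print("tcp",o["tool_pos"],"yaz",round(a,1),"shift",d,"turn",t,"j",o["joints"],"F",o["contact_force"],"t",round(o["time_s"],2))
E
python3 -c "
from h import *
q=np.load('q.npy');p=board2w(q[:4],[190,0,33]);print(p)
step([p[0],p[1],210],140.8)"
```

```text
[576.183 293.513  91.241]
tcp [228.58  527.666 250.36 ] yaz 66.6 shift [-412.036  -76.696   40.345] turn -1.2954111843287015 j [1.022 0.313 0.046 1.304 0.    1.431] F [ 0.179  0.144 -0.72 ] t 1.0
```

>>> move_arm(steps="-412 -77 40 -1.295 85; -412 -77 40 -1.295 85; -412 -77 40 -1.295 85; -412 -77 40 -1.295 85; -412 -77 40 -1.295 85; -412 -77 40 -1.295 85; -412 -77 40 -1.295 85; -412 -77 40 -1.295 85; -412 -77 40 -1.295 85; -412 -77 40 -1.295 85")

```text
time_s: 2.0
tool_pos: [580.2, 289.4, 208.8]
ee_rot: [[-0.635, -0.773, 0.001], [-0.773, 0.635, -0.001], [0.0, -0.001, -1.0]]
contact_force: [-0.3, -0.3, -1.7]
gripper_width: 0.995
grasp_force: 0.0
```

Run:
```python
from h import *
q=np.load('q.npy');p=board2w(q[:4],[190,0,33])
im=r.snapshot("wrist");pw=r.camera_params("wrist")
for n in ("board_pull","board_foot","board_top"): print(n,[(np.round(d["centre"]),round(d["p"],2)) for d in r.look_for("wrist",n)][:2])
print(np.array(pw["extrinsics"]))
P=board2w(q[:4],[[195,38,43],[195,-38,43],[185,38,43],[185,-38,43],[185,90,5],[185,-90,5],[66,80,17],[66,-80,17]])
for x in proj("w",P,pw): cv2.circle(im,tuple(int(v) for v in x.round()),2,(0,0,255),-1)
print(proj("w",P,pw))
cv2.imwrite("pics/w1.png",im); step([p[0],p[1],210],140.8)
```

```text
board_pull [(array([524., 233.,  52.]), 0.84)]
board_foot [(array([531., 235.,  56.]), 0.74)]
board_top [(array([527., 228.,  56.]), 0.72)]
[[  -0.771    0.637    0.001  260.773]
 [   0.615    0.744    0.263 -594.141]
 [   0.167    0.203   -0.965  183.332]
 [   0.       0.       0.       1.   ]]
[[386.531 253.961]
 [266.663 254.648]
 [386.757 238.283]
 [266.309 238.965]
 [448.215 232.362]
 [203.239 233.746]
 [442.724  60.024]
 [207.466  61.18 ]]
tcp [575.207 293.729 210.338] yaz 140.7 shift [-0.45  -0.892  0.338] turn -0.000932012931519094 j [ 0.348  0.466  0.174  1.28   0.    -0.538] F [ 0.163 -0.04   0.628] t 2.2
```

View pics/w1.png

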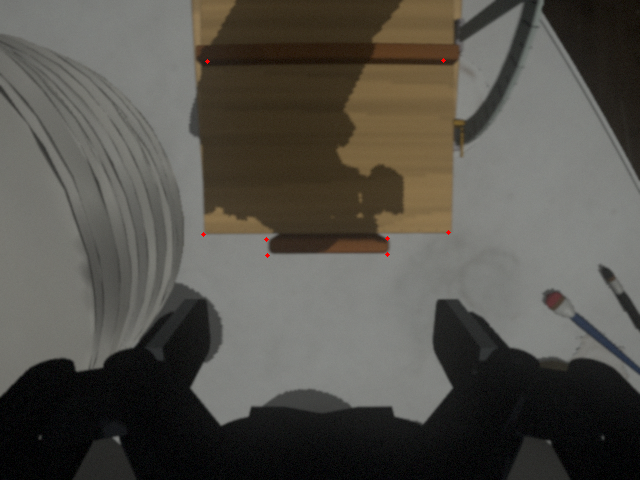

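The wrist view matches the model: the pull is at cols 270–388, row ~244, and the board's top edge is at row 233. The plate stack's edge, at col 183, clears the fingers. I'll descend and grip the pull by its ends.

>>> move_arm(steps="0 0 40 0 85; 0 0 80 0 85; 0 0 110 0 85; 0 0 118 0 85; 0 0 118 0 85; 0 0 118 0 70; 0 0 118 0 70; 0 0 118 0 70; 0 0 118 0 70")

```text
time_s: 3.1
tool_pos: [577.4, 293.3, 94.0]
ee_rot: [[-0.633, -0.774, 0.003], [-0.774, 0.633, 0.001], [-0.003, -0.002, -1.0]]
contact_force: [3.3, -2.8, 1.3]
gripper_width: 0.87
grasp_force: 71.7
```

Run:
```python
from h import *
q=np.load('q.npy');o=r.observe();R=o["ee_rot"]
p=o["tool_pos"]; b=Ry(q[3])@(Rz(-q[2])@(p-[q[0],q[1],0])-[-85,0,30]); print("in board",b)
np.save("grip.npy",b)
for a in (12,16,20,24,28,32,36,36.5,37): print(a,R.T@(board2w(np.r_[q[:3],np.radians(a)],b)-p))
```

```text
in board [191.047  -1.093  35.68 ]
12 [  4.011  -0.025 -10.584]
16 [  9.62   -0.056 -22.936]
20 [ 16.076  -0.086 -34.866]
24 [ 23.349  -0.116 -46.317]
28 [ 31.404  -0.146 -57.233]
32 [ 40.2    -0.175 -67.56 ]
36 [ 49.695  -0.203 -77.248]
36.5 [ 50.928  -0.206 -78.412]
37 [ 52.172  -0.21  -79.565]
```

>>> move_arm(steps="4 0 -11 0 70; 9.6 0 -23 0 70; 16 0 -35 0 70; 23 0 -46 0 70; 31.5 0 -57 0 70; 40 0 -67.5 0 70; 45 0 -72.5 0 70; 49.7 0 -77.2 0 70; 49.7 0 -77.2 0 70; 49.7 0 -77.2 0 70")

```text
time_s: 4.1
tool_pos: [544.9, 253.8, 167.8]
ee_rot: [[-0.633, -0.774, -0.001], [-0.774, 0.633, -0.002], [0.002, -0.001, -1.0]]
contact_force: [5.5, -3.9, -13.6]
gripper_width: 0.865
grasp_force: 75.5
```

```bash
cat > ang.py <<'E'
from h import *
q=np.load('q.npy');b=np.load("grip.npy")
p=r.observe()["tool_pos"];d=Rz(-q[2])@(p-[q[0],q[1],0])-[-85,0,30]
print("arm angle",np.degrees(np.arctan2(d[2],d[0])-np.arctan2(b[2],b[0])),"radius",np.hypot(d[0],d[2]),np.hypot(b[0],b[2]),r.observe()["contact_force"])
E
python3 ang.py
```

```text
arm angle 35.59080823296765 radius 190.9953956658839 194.35000795184874 [  5.516  -3.886 -13.57 ]
```

>>> move_arm(steps="0 0 0 0 85; 0 0 0 0 85; 0 0 0 0 85; 0 0 -40 0 85; 0 0 -80 0 85; 0 0 -80 0 85; 0 0 -80 0 85; 0 0 -80 0 85")

```text
time_s: 4.9
tool_pos: [544.0, 254.9, 248.9]
ee_rot: [[-0.632, -0.775, -0.001], [-0.775, 0.632, 0.0], [0.001, 0.001, -1.0]]
contact_force: [0.2, 0.2, -0.6]
gripper_width: 0.995
grasp_force: 0.0
```

Run:
```python
from h import *
q=np.load('q.npy')
L=[]
for c,(u,v,w,h,s) in dict(top=(180,170,130,130,3),wrist=(170,20,320,260,1.25),scene=(200,150,120,115,3.2)).items():
    im=r.snapshot(c);cv2.imwrite(f"pics/{c}2.png",im)
    p=r.camera_params(c)
    pts=lambda a:proj(c,board2w(np.r_[q[:3],np.radians(a)],[[185,90,5],[185,-90,5],[195,38,43],[195,-38,43]]),p)
    big=cv2.resize(im[v:v+h,u:u+w],None,fx=s,fy=s,interpolation=cv2.INTER_CUBIC)
    for a,col in ((27,(255,0,0)),(30,(0,255,0)),(33,(0,0,255))):
        for x in pts(a): cv2.circle(big,tuple(int(t) for t in ((x-[u,v]+.5)*s-.5).round()),1,col,-1)
    L.append(big)
c=np.zeros((600,800,3),np.uint8); 
a,b,d=L; print([x.shape for x in L])
b=b[:,:400]; c[:b.shape[0],:b.shape[1]]=b; c[:a.shape[0],405:405+a.shape[1]]=a[:, :395]
c=np.zeros((780,800,3),np.uint8);c[:390,:390]=a;c[:325,395:795]=b;c[400:768,:384]=d
cv2.imwrite("pics/cmp2.png",c[:,:]) if False else cv2.imwrite("pics/cmp2.png",cv2.resize(c,(615,600),interpolation=cv2.INTER_AREA))
```

```text
[(390, 390, 3), (325, 400, 3), (368, 384, 3)]
```

View pics/cmp2.png

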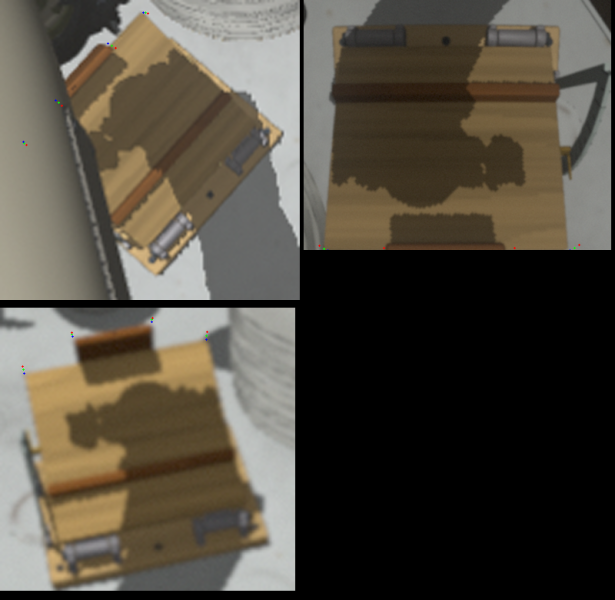

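Run:
```python
from h import *
q=np.load('q.npy')
s=cv2.imread("pics/scene2.png");w=cv2.imread("pics/wrist2.png")
a=cv2.resize(s[155:220,200:300],None,fx=4,fy=4,interpolation=cv2.INTER_CUBIC) #400x260
w2=cv2.resize(w[130:330,170:500],None,fx=2.4,fy=1.7,interpolation=cv2.INTER_CUBIC) #792x340
c=np.zeros((600,800,3),np.uint8);c[:260,:400]=a;c[260:,:792]=w2;cv2.imwrite("pics/cmp3.png",c)
for n in ("wrist","scene"):
    for a in (22,24,26,28,30,32): print(n,a,proj(n,board2w(np.r_[q[:3],np.radians(a)],[[185,90,5],[185,-90,5],[195,38,43],[195,-38,43],[185,38,43],[185,-38,43]])).round(1).tolist())
```

```text
wrist 22 [[440.2, 281.7], [201.9, 282.1], [379.8, 296.8], [262.7, 297.0], [379.5, 281.4], [262.9, 281.6]]
wrist 24 [[442.9, 281.2], [199.3, 281.6], [381.4, 294.5], [261.1, 294.7], [381.0, 278.7], [261.4, 278.9]]
wrist 26 [[445.7, 280.3], [196.5, 280.8], [383.0, 291.7], [259.5, 291.9], [382.6, 275.5], [259.9, 275.7]]
wrist 28 [[448.6, 279.1], [193.6, 279.6], [384.8, 288.3], [257.7, 288.6], [384.2, 271.8], [258.3, 272.0]]
wrist 30 [[451.6, 277.5], [190.6, 278.0], [386.6, 284.4], [255.9, 284.6], [385.8, 267.5], [256.6, 267.7]]
wrist 32 [[454.7, 275.5], [187.5, 276.0], [388.5, 279.8], [254.1, 280.0], [387.6, 262.6], [254.9, 262.8]]
scene 22 [[210.3, 179.1], [283.3, 165.3], [229.4, 163.5], [261.1, 157.6], [230.1, 167.1], [261.9, 161.1]]
scene 24 [[210.0, 177.9], [283.3, 164.1], [229.2, 162.6], [261.1, 156.7], [230.0, 166.3], [262.0, 160.3]]
scene 26 [[209.6, 176.8], [283.4, 162.9], [229.1, 161.7], [261.1, 155.8], [229.9, 165.5], [262.0, 159.5]]
scene 28 [[209.3, 175.7], [283.4, 161.8], [228.9, 161.0], [261.2, 155.1], [229.8, 164.9], [262.1, 158.9]]
scene 30 [[209.0, 174.8], [283.5, 160.8], [228.8, 160.4], [261.3, 154.4], [229.7, 164.3], [262.2, 158.3]]
scene 32 [[208.7, 173.8], [283.7, 159.8], [228.8, 159.8], [261.4, 153.8], [229.6, 163.9], [262.3, 157.8]]
```

View pics/cmp3.png

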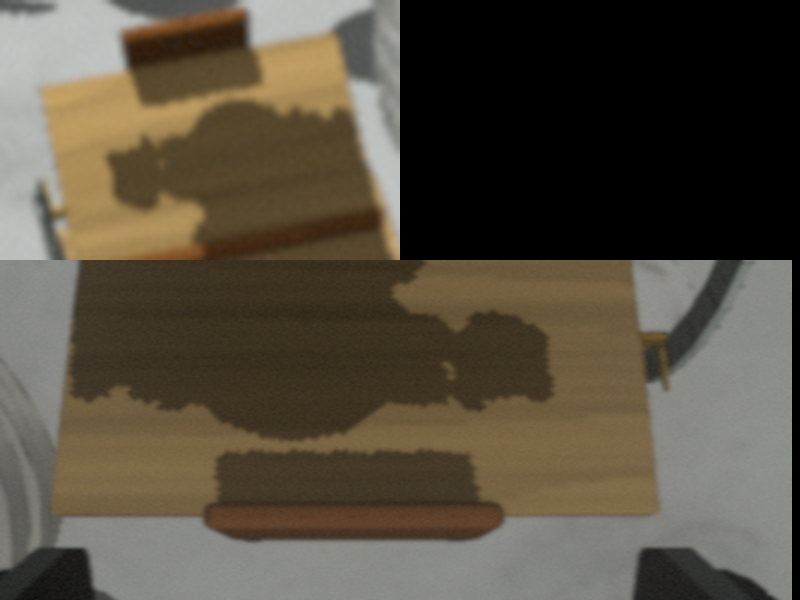

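Run:
```python
from h import *
q=np.load('q.npy')
w=cv2.imread("pics/wrist2.png");w1=cv2.imread("pics/w1.png")
print(proj("wrist",base2w(q,[[-100,105,14],[-100,-105,14]])))
for a in (24,26,28): print(a,proj("wrist",board2w(np.r_[q[:3],np.radians(a)],[[66,90,5],[66,-90,5],[55,90,17],[55,-90,17],[66,90,17],[66,-90,17],[157,90,5],[157,-90,5]])).round(1).tolist())
# measured board edges by row: warm-wood saturation
S=cv2.cvtColor(w,cv2.COLOR_BGR2HSV)[...,1].astype(int)
for v in (40,48,56,80,110,120,150,180,210,240,260,272): 
    m=np.where(S[v,150:500]>70)[0]+150; print(v,m.min() if len(m) else None,m.max() if len(m) else None)
for u in (215,300,320,420): 
    m=np.where(S[:330,u]>70)[0]; print("col",u,m.min(),m.max())
S1=cv2.cvtColor(w1,cv2.COLOR_BGR2HSV)[...,1].astype(int)
for v in (20,50,100,150,200,225):
    m=np.where(S1[v,150:500]>70)[0]+150; print("w1",v,m.min(),m.max())
for u in (230,330,420):print("w1 col",u,np.where(S1[:300,u]>70)[0].max())
```

```text
[[440.419  45.962]
 [200.823  46.214]]
24 [[434.6, 130.0], [207.1, 130.3], [438.2, 109.9], [203.4, 110.2], [439.1, 123.1], [202.5, 123.4], [441.1, 243.7], [200.9, 244.1]]
26 [[435.4, 128.4], [206.2, 128.7], [438.8, 107.9], [202.7, 108.2], [439.9, 121.0], [201.7, 121.3], [443.4, 242.3], [198.6, 242.7]]
28 [[436.2, 126.8], [205.4, 127.1], [439.5, 105.9], [202.0, 106.1], [440.8, 118.7], [200.8, 119.0], [445.8, 240.5], [196.3, 240.9]]
40 None None
48 202 491
56 201 435
80 202 434
110 201 436
120 202 434
150 203 433
180 199 446
210 197 438
240 194 441
260 192 442
272 191 443
col 215 70 279
col 300 46 293
col 320 46 293
col 420 68 279
w1 20 193 456
w1 50 195 458
w1 100 198 455
w1 150 201 462
w1 200 205 451
w1 225 205 450
w1 col 230 232
w1 col 330 252
w1 col 420 232
```

Run:
```python
from h import *
q=np.load('q.npy');b=np.load("grip.npy")
A=lambda a:board2w(np.r_[q[:3],np.radians(a)],b)
step(A(26.8),140.8); R=r.observe()["ee_rot"]
for a in (29,32,35,37,38.5,39.3): print(a,R.T@(A(a)-A(26.8)))
```

```text
tcp [543.858 254.591 248.123] yaz 140.8 shift [-22.366  -1.674 100.091] turn -0.00022977643574775461 j [ 0.304  0.366  0.116  1.323  0.    -0.582] F [ 0.571 -0.35  -0.199] t 5.05
29 [ 4.655  0.01  -5.832]
32 [ 11.356   0.023 -13.489]
35 [ 18.448   0.036 -20.785]
37 [ 23.385   0.044 -25.438]
38.5 [ 27.192   0.05  -28.813]
39.3 [ 29.258   0.053 -30.572]
```

>>> move_arm(steps="-22.4 -2 40 0 85; -22.4 -2 75 0 85; -22.4 -2 95 0 85; -22.4 -2 100 0 85; -22.4 -2 100 0 85; -22.4 -2 100 0 70; -22.4 -2 100 0 70; -22.4 -2 100 0 70; -22.4 -2 100 0 70")

```text
time_s: 5.95
tool_pos: [560.8, 271.3, 150.6]
ee_rot: [[-0.632, -0.775, 0.002], [-0.775, 0.632, 0.001], [-0.002, -0.001, -1.0]]
contact_force: [-1.0, 0.7, 1.2]
gripper_width: 0.871
grasp_force: 71.1
```

```bash
python3 ang.py
```

```text
arm angle 27.150793255167443 radius 197.15316806033374 194.35000795184874 [-1.029  0.732  1.19 ]
```

>>> move_arm(steps="4.7 0 -5.8 0 70; 11.4 0 -13.5 0 70; 18.4 0 -20.8 0 70; 23.4 0 -25.4 0 70; 27.2 0 -28.8 0 70; 29.3 0 -30.6 0 70; 29.3 0 -30.6 0 70; 29.3 0 -30.6 0 70")

```text
time_s: 6.75
tool_pos: [541.9, 248.2, 179.7]
ee_rot: [[-0.632, -0.775, -0.0], [-0.775, 0.632, 0.001], [-0.0, 0.0, -1.0]]
contact_force: [4.4, 4.9, -9.9]
gripper_width: 0.869
grasp_force: 73.5
```

```bash
python3 ang.py
```

```text
arm angle 39.31233793645198 radius 195.6724388899916 194.35000795184874 [ 4.44   4.934 -9.938]
```

>>> move_arm(steps="0 0 0 0 85; 0 0 0 0 85; 0 0 0 0 85; 0 0 -40 0 85; 0 0 -65 0 85; 0 0 -65 0 85; 0 0 -65 0 85; 0 0 -65 0 85; 0 0 -65 0 85")

```text
time_s: 7.65
tool_pos: [541.1, 247.8, 243.9]
ee_rot: [[-0.632, -0.775, -0.002], [-0.775, 0.632, -0.001], [0.002, 0.001, -1.0]]
contact_force: [-0.7, 0.1, 0.4]
gripper_width: 0.997
grasp_force: 0.0
```

```bash
cat > meas.py <<'E'
from h import *
q=np.load('q.npy')
w=r.snapshot("wrist");p=r.camera_params("wrist");cv2.imwrite("pics/wrist3.png",w)
S=cv2.cvtColor(w,cv2.COLOR_BGR2HSV)[...,1].astype(int)
for v in (150,180,210,240,260,272): 
    m=np.where(S[v,130:510]>70)[0]+130; print(v,m.min(),m.max())
for u in (215,320,420): print("col",u,np.where(S[:330,u]>70)[0].max())
for a in (26,28,30,32,34): print(a,proj("w",board2w(np.r_[q[:3],np.radians(a)],[[66,90,5],[66,-90,5],[157,90,5],[157,-90,5],[185,90,5],[185,-90,5],[195,38,43]]),p).round(1).tolist())
step([0,0,0])
E
python3 meas.py
```

```text
150 202 439
180 199 455
210 195 456
240 191 450
260 189 452
272 188 453
col 215 288
col 320 303
col 420 288
26 [[439.3, 137.4], [208.1, 137.7], [447.4, 252.8], [200.8, 253.3], [449.7, 291.4], [198.7, 291.9], [387.3, 304.8]]
28 [[440.1, 135.8], [207.3, 136.1], [449.9, 251.3], [198.4, 251.7], [452.7, 290.4], [195.9, 291.0], [389.1, 301.8]]
30 [[441.0, 134.1], [206.5, 134.4], [452.4, 249.3], [196.0, 249.8], [455.9, 289.1], [192.9, 289.6], [391.1, 298.2]]
32 [[441.8, 132.3], [205.6, 132.6], [455.0, 247.1], [193.6, 247.6], [459.1, 287.3], [189.8, 287.9], [393.1, 293.9]]
34 [[442.7, 130.4], [204.8, 130.6], [457.6, 244.5], [191.0, 245.0], [462.5, 285.2], [186.6, 285.8], [395.2, 289.0]]
tcp [541.161 247.871 243.924] yaz 140.8 shift [533.801 262.145 245.215] turn None j [ 0.295  0.357  0.092  1.308 -0.    -0.591] F [0.229 0.068 0.263] t 7.7
```

Run:
```python
from h import *
q=np.load('q.npy')
u=np.array([np.cos(q[2]),np.sin(q[2]),0])
for a in (26,28,30,32,34): print(a,board2w(np.r_[q[:3],np.radians(a)],[140,0,5])-11*u+[0,0,19])
p=board2w(np.r_[q[:3],np.radians(32)],[140,0,5])-11*u+[0,0,19+12]
step(p,140.8)
```

```text
26 [531.774 239.115 114.866]
28 [530.273 237.276 119.141]
30 [528.678 235.323 123.33 ]
32 [526.992 233.257 127.429]
34 [525.216 231.082 131.432]
tcp [541.161 247.871 243.924] yaz 140.8 shift [ 20.091   1.606 104.534] turn -0.0004976109171731151 j [ 0.295  0.357  0.092  1.308 -0.    -0.591] F [0.229 0.068 0.263] t 7.7
```

>>> move_arm(steps="20 1.6 20 0 0; 20 1.6 30 0 0; 20 1.6 30 0 0; 20 1.6 30 0 0; 20 1.6 30 0 0; 20 1.6 60 0 0; 20 1.6 90 0 0; 20 1.6 104 0 0; 20 1.6 104 0 0; 20 1.6 104 0 0")

```text
time_s: 8.7
tool_pos: [528.6, 234.0, 141.9]
ee_rot: [[-0.632, -0.775, 0.001], [-0.775, 0.632, 0.0], [-0.001, -0.0, -1.0]]
contact_force: [0.8, 0.5, 0.1]
gripper_width: -0.0
grasp_force: 0.0
```

>>> move_arm(steps="0 0 3 0 0; 0 0 6 0 0; 0 0 6 0 0; 0 0 6 0 0")

```text
time_s: 9.1
tool_pos: [528.1, 233.7, 135.4]
ee_rot: [[-0.632, -0.775, 0.001], [-0.775, 0.632, 0.0], [-0.001, -0.0, -1.0]]
contact_force: [-1.1, -0.3, 0.1]
gripper_width: 0.0
grasp_force: 0.0
```

Run:
```python
from h import *
step([0,0,0]); print(r.tcp_to_tips)
```

```text
tcp [528.066 233.674 135.444] yaz 140.8 shift [515.029 261.329 135.11 ] turn None j [ 0.278  0.375 -0.153  1.042  0.    -0.609] F [-1.127 -0.271  0.122] t 9.1
19.0
```

>>> move_arm(steps="0 0 2 0 0; 0 0 4 0 0; 0 0 4 0 0; 0 0 4 0 0")

```text
time_s: 9.5
tool_pos: [527.8, 233.6, 131.0]
ee_rot: [[-0.632, -0.775, -0.0], [-0.775, 0.632, -0.0], [0.0, 0.0, -1.0]]
contact_force: [0.9, 0.3, 0.3]
gripper_width: -0.0
grasp_force: 0.0
```

>>> move_arm(steps="0 0 2 0 0; 0 0 4 0 0; 0 0 4 0 0; 0 0 4 0 0")

```text
time_s: 9.9
tool_pos: [527.8, 233.5, 127.0]
ee_rot: [[-0.632, -0.775, -0.0], [-0.775, 0.632, -0.0], [0.0, 0.0, -1.0]]
contact_force: [0.7, -0.2, -0.0]
gripper_width: -0.001
grasp_force: 0.2
```

>>> move_arm(steps="0 0 2 0 0; 0 0 3 0 0; 0 0 3 0 0; 0 0 3 0 0")

```text
time_s: 10.3
tool_pos: [528.2, 233.7, 124.4]
ee_rot: [[-0.632, -0.775, 0.001], [-0.775, 0.632, 0.0], [-0.001, -0.0, -1.0]]
contact_force: [-0.4, 0.3, 2.9]
gripper_width: -0.001
grasp_force: 1.0
```

>>> move_arm(steps="0 0 0 0 0; 0 0 0 0 0")

```text
time_s: 10.5
tool_pos: [528.1, 233.7, 124.3]
ee_rot: [[-0.632, -0.775, 0.001], [-0.775, 0.632, 0.0], [-0.001, -0.0, -1.0]]
contact_force: [0.8, -0.4, 3.5]
gripper_width: 0.001
grasp_force: 1.0
```

>>> move_arm(steps="0 0 0 0 0; 0 0 0 0 0")

```text
time_s: 10.7
tool_pos: [528.0, 233.7, 124.2]
ee_rot: [[-0.632, -0.775, 0.0], [-0.775, 0.632, 0.0], [-0.0, -0.0, -1.0]]
contact_force: [0.4, 0.2, 1.5]
gripper_width: -0.002
grasp_force: 1.0
```

>>> move_arm(steps="0 0 0.5 0 0; 0 0 0.5 0 0")

```text
time_s: 10.9
tool_pos: [528.0, 233.6, 123.6]
ee_rot: [[-0.632, -0.775, 0.0], [-0.775, 0.632, 0.0], [-0.0, -0.0, -1.0]]
contact_force: [1.1, 0.1, 3.2]
gripper_width: -0.001
grasp_force: 1.2
```

>>> move_arm(steps="0 0 -30 0 0; 0 0 -60 0 0; 0 0 -70 0 0; 0 50 -70 0 0; 0 100 -70 0 0; 0 150 -70 0 0; 0 190 -50 0 0; 0 195 -35 0 0; 0 195 -35 0 0; 0 195 -35 0 0")

```text
time_s: 11.9
tool_pos: [376.6, 356.6, 158.1]
ee_rot: [[-0.632, -0.775, -0.001], [-0.775, 0.632, -0.001], [0.001, 0.0, -1.0]]
contact_force: [0.1, -0.1, 0.5]
gripper_width: 0.002
grasp_force: 0.0
```

Run:
```python
from h import *
q=np.load('q.npy')
w=r.snapshot("wrist");s=r.snapshot("scene");cv2.imwrite("pics/wrist4.png",w);cv2.imwrite("pics/scene4.png",s);cv2.imwrite("pics/top4.png",r.snapshot("top"))
np.save("w4.npy",np.array(r.camera_params("wrist")["extrinsics"])); step([0,0,0])
```

```text
tcp [378.108 356.681 159.223] yaz 140.7 shift [515.702  66.627 158.593] turn None j [ 0.602  0.253 -0.265  1.052 -0.    -0.283] F [ 0.729  0.16  -0.454] t 12.05
```

View pics/wrist4.png

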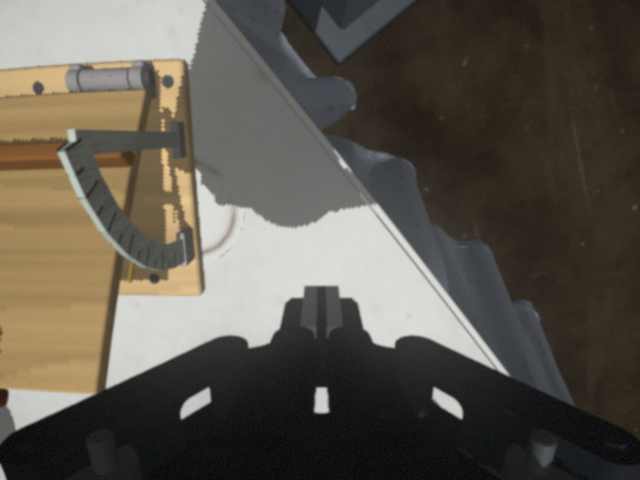

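The arc's ticked side shows at (60–190, 130–265), with the pointer near (130,270). Zooming in.

Run:
```python
import cv2,numpy as np
w=cv2.imread("pics/wrist4.png");s=cv2.imread("pics/scene4.png")
a=cv2.resize(w[125:287,50:205],None,fx=3.7,fy=3.7,interpolation=cv2.INTER_CUBIC)
b=cv2.resize(s[148:213,203:295],None,fx=2.4,fy=2.4,interpolation=cv2.INTER_CUBIC)
c=np.zeros((600,800,3),np.uint8);c[:a.shape[0],:a.shape[1]]=a;c[:b.shape[0],578:578+b.shape[1]]=b
cv2.imwrite("pics/arc.png",c)
```

```text
(no output)
```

View pics/arc.png

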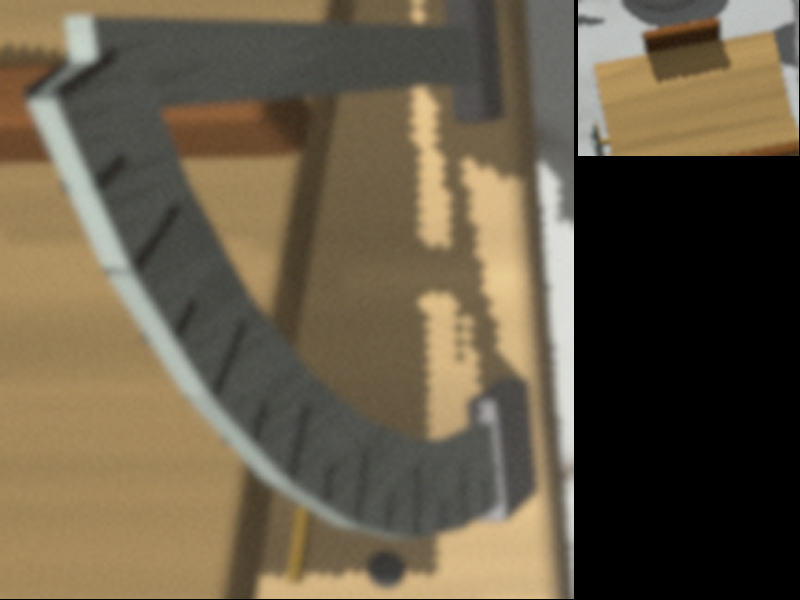

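```bash
cat > arc.py <<'E'
from h import *
q=np.load('q.npy');p=dict(r.camera_params("wrist"));p["extrinsics"]=np.load("w4.npy")
un=lambda L:np.array([((u+.5)/3.7-.5+50,(v+.5)/3.7-.5+125) for u,v in L])
T=un([(103,187),(135,265),(180,333),(217,390),(255,440),(293,475),(326,497),(357,512)])   # 5 deg apart downward, first short
def pts(R,Y,th): return base2w(q,np.c_[-85+R*np.cos(th),np.full(len(th),Y),30+R*np.sin(th)])
k=np.arange(len(T))
for t0 in (45,50,55,60,65):
    def f(v): # R,Y, image shift
        return np.r_[(proj("w",pts(v[0],v[1],np.radians(t0-5*k)),p)+v[2:4]-T).ravel(),v[2:4]/4,(v[1]-105)/10]
    s=least_squares(f,[120,105,0,0]);print(t0,s.x,"cost",s.cost)
    v=s.x
    for off in (0,-3,-6):
        L=un([(303,508),(296,575)])
        g=lambda m:np.r_[[ (proj("w",pts(v[0]+e,v[1]+off,np.array([m[0]])),p)[0]+v[2:4]-l) for e,l in zip(m[1:],L)]].ravel()
        m=least_squares(g,[.5,0,10]).x; print("   pointer deg",np.degrees(m[0]),m[1:],g(m))
# board edge geometry
for a in (28,30,32,34): print(a,proj("w",board2w(np.r_[q[:3],np.radians(a)],[[185,90,5],[12,90,5],[185,90,-5]]),p).round(1).tolist())
w=cv2.imread("pics/wrist4.png");S=cv2.cvtColor(w,cv2.COLOR_BGR2HSV)[...,1].astype(int)
for v in (300,330,350,370,380): m=np.where(S[v,:200]>70)[0];print("row",v,m.max())
for u in (30,60,85): m=np.where(S[:440,u]>70)[0];print("col",u,m.max())
E
python3 arc.py
```

```text
45 [101.187  64.03   17.325   1.373] cost 1724.969899849077
   pointer deg 16.914023657919653 [14.974 26.176] [-0.946 -0.007  0.862  0.002]
   pointer deg 14.40162062427108 [15.222 26.686] [-1.166  0.019  1.063 -0.022]
   pointer deg 11.909437043602775 [15.698 27.434] [-1.385  0.055  1.262 -0.056]
50 [109.354  76.043   8.189  -7.399] cost 1120.2414302513369
   pointer deg 22.03742834050796 [12.173 22.799] [-0.537 -0.027  0.492  0.022]
   pointer deg 19.49464679206794 [12.067 22.957] [-0.75  -0.02   0.687  0.016]
   pointer deg 16.957901755499684 [12.205 23.37 ] [-0.962 -0.005  0.881  0.   ]
55 [117.38   88.436  -1.746 -14.546] cost 558.5205218197348
   pointer deg 27.31905159026149 [ 9.127 19.143] [-0.155 -0.014  0.143  0.012]
   pointer deg 24.728906835405322 [ 8.587 18.867] [-0.361 -0.025  0.331  0.021]
   pointer deg 22.128021527988636 [ 8.312 18.866] [-0.567 -0.026  0.521  0.022]
60 [123.007  98.444  -8.622 -15.481] cost 139.1406042095839
   pointer deg 32.6172174237953 [ 5.931 15.405] [ 0.221  0.029 -0.203 -0.026]
   pointer deg 29.98930924469389 [ 4.827 14.556] [ 0.019  0.002 -0.017 -0.002]
   pointer deg 27.32825020306151 [ 4.002 13.994] [-0.186 -0.016  0.171  0.014]
65 [119.206  97.925   0.061   2.786] cost 3.718850501598289
   pointer deg 37.38688295491363 [ 3.023 12.349] [ 0.726  0.135 -0.663 -0.121]
   pointer deg 34.83012968387626 [ 1.229 10.773] [ 0.513  0.083 -0.469 -0.074]
   pointer deg 32.20926297022893 [-0.31   9.456] [ 0.297  0.041 -0.271 -0.036]
28 [[120.6, 388.3], [152.4, 87.9], [130.0, 385.5]]
30 [[114.2, 389.6], [152.2, 87.2], [124.0, 387.4]]
32 [[107.4, 390.5], [151.9, 86.5], [117.8, 388.9]]
34 [[100.1, 390.9], [151.7, 85.8], [111.1, 390.0]]
row 300 115
row 330 110
row 350 108
row 370 105
row 380 104
col 30 436
col 60 427
col 85 432
```

```bash
cat >> arc.py <<'E'
print("base",proj("w",base2w(q,[[70,105,14],[-100,105,14],[70,105,0],[-100,105,0]]),p).round(1).tolist())
for v in (310,330,350,370,384): print(v,w[v,90:130,1].tolist())
for u in (40,70,95): print(u,w[380:405,u,1].tolist())
for v in (200,290): print("base row",v,w[v,185:212,1].tolist())
E
python3 arc.py | tail -12
```

```text
col 85 432
base [[206.8, 294.7], [188.1, 55.4], [211.8, 287.7], [194.7, 59.4]]
310 [150, 149, 150, 149, 149, 150, 149, 151, 149, 148, 149, 150, 151, 147, 144, 135, 121, 104, 86, 79, 70, 70, 64, 66, 84, 126, 176, 203, 213, 215, 217, 215, 217, 216, 215, 214, 214, 215, 212, 218]
330 [151, 149, 150, 152, 152, 153, 151, 151, 151, 153, 149, 145, 137, 124, 106, 87, 78, 77, 70, 71, 71, 78, 120, 174, 205, 214, 213, 215, 213, 212, 213, 217, 214, 212, 212, 214, 213, 212, 214, 212]
350 [146, 144, 146, 147, 143, 147, 145, 144, 141, 135, 124, 108, 91, 77, 72, 68, 67, 70, 74, 100, 150, 194, 210, 214, 212, 215, 213, 211, 214, 211, 213, 212, 210, 213, 212, 210, 212, 210, 212, 211]
370 [154, 153, 156, 156, 153, 153, 145, 135, 119, 97, 84, 73, 68, 70, 69, 70, 81, 125, 171, 199, 208, 208, 209, 206, 206, 205, 207, 207, 205, 205, 206, 206, 208, 210, 208, 208, 210, 210, 207, 207]
384 [150, 151, 151, 151, 144, 134, 119, 98, 82, 70, 69, 69, 67, 66, 79, 115, 162, 191, 204, 206, 205, 200, 194, 186, 167, 149, 130, 110, 85, 61, 49, 41, 34, 34, 28, 30, 33, 36, 30, 35]
40 [145, 148, 145, 148, 148, 147, 149, 149, 151, 160, 171, 188, 202, 207, 207, 205, 205, 204, 205, 204, 203, 202, 202, 202, 203]
70 [148, 146, 148, 147, 151, 152, 151, 150, 152, 154, 155, 166, 176, 195, 204, 207, 206, 208, 207, 208, 204, 206, 207, 197, 177]
95 [138, 135, 132, 134, 134, 132, 133, 128, 130, 126, 125, 126, 125, 118, 91, 55, 35, 22, 27, 24, 21, 26, 28, 23, 23]
base row 200 [203, 200, 201, 198, 192, 182, 167, 147, 119, 94, 87, 100, 142, 187, 214, 220, 219, 219, 220, 220, 221, 220, 221, 220, 219, 220, 219]
base row 290 [192, 191, 193, 192, 193, 193, 194, 192, 192, 193, 194, 193, 187, 176, 165, 146, 123, 113, 127, 164, 196, 212, 211, 214, 214, 214, 213]
```

```bash
cat > ba.py <<'E'
from h import *
q0=np.load('q.npy')[:4]
P=dict(r.camera_params("wrist"));pt,ps=r.camera_params("top"),r.camera_params("scene")
E4=np.load("w4.npy"); 
def wr(tcp): # all views share the orientation (az 140.8, down)
    E=E4.copy(); E[:3,3]=E4[:3,3]-E4[:3,:3]@(np.array(tcp)-T4); return E
T4=np.array([378.108,356.681,159.223])
W={1:[575.207,293.729,210.338],2:[543.858,254.591,248.123],3:[541.161,247.871,243.924],4:T4}
un=lambda L,s,u0,v0:np.array([((u+.5)/s-.5+u0,(v+.5)/s-.5+v0) for u,v in L])
Tt=un([(563,265),(315,547),(340,77),(92,350),(272,37),(45,278),(191,90),(101,190)],4.6,180,170)
Ts=un([(400,305),(80,375),(312,60),(52,105)],3.7,200,160)
Ts2=un([(338,36),(40,88)],4,200,155); Ts4=un([(777-578,31),(596-578,65)],2.4,203,148)
Tk=un([(103,187),(135,265),(180,333),(217,390),(255,440),(293,475),(326,497),(357,512)],3.7,50,125)
def cam(p,E=None,d=np.zeros(6)):
    p=dict(p);E=np.array(p["extrinsics"] if E is None else E).copy();E[:3,:3]=cv2.Rodrigues(d[3:])[0]@E[:3,:3];E[:3,3]+=d[:3];p["extrinsics"]=E;return p
def f(v,parts=False):
    q=v[:3];a=v[3:6];db,dB,R,Y=v[6:10];ct,cs,cw=v[10:16],v[16:22],v[22:28];dv=v[28:40].reshape(4,3)
    B=lambda a,L:board2w(np.r_[q,a],L)
    bc=lambda x,s,z=14:[x,s*(105-db),z]
    base=base2w(q,[bc(-100+db,-1),bc(-100+db,1),bc(70-db,-1),bc(70-db,1)])
    k=185-dB; c=[[k,-90+dB,5],[k,90-dB,5]]; pu=[[190,-37,43],[190,37,43]]
    o={}
    o["top"]=proj("t",np.r_[base,B(a[0],c+pu)],cam(pt,None,ct))-Tt
    o["sc1"]=proj("s",np.r_[base[:2],B(a[0],c)],cam(ps,None,cs))-Ts
    o["sc2"]=proj("s",B(a[1],c),cam(ps,None,cs))-Ts2
    o["sc4"]=proj("s",B(a[2],c),cam(ps,None,cs))-Ts4
    C={i:cam(P,wr(np.array(W[i])+dv[i-1]),cw) for i in W}
    o["w1"]=proj("w",B(a[0],c),C[1])-[(204.5,233),(450.7,232.7)]
    o["w2"]=proj("w",B(a[1],c),C[2])-[(190.5,280),(444.3,279.7)]
    o["w2b"]=proj("w",base[[0,1]],C[2])-[(200.8,47),(435.3,47)]
    o["w3"]=proj("w",B(a[2],c),C[3])-[(187,289),(454.3,288.7)]
    o["w4"]=proj("w",B(a[2],[[k,90-dB,5],[k,90-dB,-5]]),C[4])-[(96.5,391),(104.3,389.5)]
    o["w4b"]=proj("w",base[[3,1]],C[4])-[(201.5,293.5),(187.5,61)]
    th=np.radians(65-5*np.arange(8))
    o["arc"]=proj("w",base2w(q,np.c_[-85+R*np.cos(th),np.full(8,Y),30+R*np.sin(th)]),C[4])-Tk
    if parts: return o
    pr=np.r_[db/2,dB/1,np.r_[ct[:3],cs[:3],cw[:3]]/2,np.r_[ct[3:],cs[3:],cw[3:]]/.003,dv.ravel()/.7,(Y-105)/10,(np.degrees(a[2]-a[1])-3.7)/.7]
    return np.r_[np.concatenate([x.ravel() for x in o.values()])/.8,pr]
s=least_squares(f,np.r_[q0[:3],.17,.47,.54,0,0,119,100,np.zeros(30)],loss="soft_l1",x_scale="jac");v=s.x
cov=np.linalg.pinv(s.jac.T@s.jac)
print("base",v[:3],"angles",np.degrees(v[3:6]),"+-",np.degrees(np.sqrt(np.diag(cov)[3:6])),"db dB R Y",v[6:10],"cost",s.cost)
print("cams",v[10:28]);print("dv",v[28:])
for n,x in f(v,1).items(): print(n,x.round(1).tolist())
np.save("v.npy",v)
E
python3 ba.py
```

```text
base [514.983 217.4     0.885] angles [10.401 28.521 33.088] +- [0.567 0.504 0.378] db dB R Y [  1.872   1.159 118.959 100.279] cost 40.045005679668265
cams [-0.182  0.765  0.156 -0.     0.    -0.002  0.186  1.703  0.173 -0.001
  0.     0.001 -0.729  1.902 -0.682  0.     0.002  0.001]
dv [ 5.197 -3.939 -0.046 -0.382  0.827 -0.557 -1.193 -0.449  0.154  0.091
  0.65   0.221]
top [[-0.1, 0.1], [-0.7, 0.1], [0.2, -0.1], [-0.4, -0.1], [0.3, -0.3], [0.6, 0.3], [0.9, -0.8], [-0.7, 0.2]]
sc1 [[0.8, 0.3], [-0.1, -0.2], [-0.1, -0.6], [0.1, 0.5]]
sc2 [[-0.3, -0.6], [1.0, 0.0]]
sc4 [[-1.5, 0.2], [-0.2, -0.2]]
w1 [[-0.6, -0.1], [-0.6, 0.0]]
w2 [[0.3, -0.8], [0.1, -0.6]]
w2b [[-0.6, 1.8], [1.1, 1.3]]
w3 [[-0.5, -0.4], [0.9, -0.2]]
w4 [[0.1, -0.0], [3.3, 0.3]]
w4b [[-0.2, 0.8], [-5.0, -0.5]]
arc [[-0.5, -0.2], [1.3, 0.3], [-0.3, 0.3], [0.2, 0.2], [0.1, -1.0], [-0.4, -0.9], [-0.1, 0.2], [0.2, 0.9]]
```

The bundle fit gives about 33.1°, at the edge of the allowed band. I'll lower the board about 3° by taking the pull down past 30° and letting it spring back up.

Run:
```python
from h import *
q=np.load('v.npy')[:3]
A=lambda a:board2w(np.r_[q,np.radians(a)],[190,0,33])
p=A(33.1);print(p); step([p[0],p[1],235],140.8);R=r.observe()["ee_rot"]
for a in (30,27,24.5,22.5,21.8,21): print(a,R.T@(A(a)-p))
```

```text
[550.551 260.842 161.404]
tcp [378.108 356.681 159.223] yaz 140.7 shift [ -35.191 -194.169  -75.655] turn -0.001976374285570288 j [ 0.602  0.253 -0.265  1.052 -0.    -0.283] F [ 0.729  0.16  -0.454] t 12.05
30 [-6.89   0.004  7.833]
27 [-13.146   0.008  15.758]
24.5 [-18.036   0.011  22.605]
22.5 [-21.73    0.014  28.232]
21.8 [-22.977   0.015  30.231]
21 [-24.371   0.016  32.535]
```

>>> move_arm(steps="0 0 -45 0 60; 0 0 -76 0 85; -15 -45 -76 -0.002 85; -35 -90 -76 -0.002 85; -35 -135 -76 -0.002 85; -35 -175 -76 -0.002 85; -35 -194 -76 -0.002 85; -35 -194 -76 -0.002 85; -35 -194 -76 -0.002 85")

```text
time_s: 12.95
tool_pos: [549.2, 260.9, 234.7]
ee_rot: [[-0.632, -0.775, -0.001], [-0.775, 0.632, 0.0], [0.0, 0.001, -1.0]]
contact_force: [0.2, 0.3, -0.3]
gripper_width: 0.996
grasp_force: 0.0
```

```bash
python3 -c "
from h import *
q=np.load('v.npy')[:3];step(board2w(np.r_[q,np.radians(33.1)],[190,0,33]),140.8)"
```

```text
tcp [549.238 260.919 234.689] yaz 140.8 shift [-0.772 -1.124 73.284] turn 4.792356005933157e-05 j [ 0.311  0.383  0.108  1.296  0.001 -0.575] F [ 0.223  0.278 -0.281] t 12.95
```

>>> move_arm(steps="-0.5 -1 40 0 85; -0.5 -1 65 0 85; -0.5 -1 73 0 85; -0.5 -1 73 0 85; -0.5 -1 73 0 70; -0.5 -1 73 0 70; -0.5 -1 73 0 70; -0.5 -1 73 0 70")

```text
time_s: 13.75
tool_pos: [551.8, 261.6, 163.3]
ee_rot: [[-0.631, -0.776, 0.004], [-0.776, 0.631, 0.002], [-0.004, -0.002, -1.0]]
contact_force: [4.2, -0.0, 3.9]
gripper_width: 0.87
grasp_force: 71.3
```

>>> move_arm(steps="-6.9 0 7.8 0 70; -13.1 0 15.8 0 70; -18 0 22.6 0 70; -21.7 0 28.2 0 70; -22.6 0 29.5 0 70; -22.6 0 29.5 0 70; -22.6 0 29.5 0 70")

```text
time_s: 14.45
tool_pos: [566.7, 279.6, 134.2]
ee_rot: [[-0.63, -0.776, 0.005], [-0.776, 0.63, 0.001], [-0.004, -0.003, -1.0]]
contact_force: [2.8, 0.3, 9.1]
gripper_width: 0.869
grasp_force: 72.4
```

```bash
cat > ang2.py <<'E'
from h import *
q=np.load('v.npy')[:3];p=r.observe()["tool_pos"];d=Rz(-q[2])@(p-[q[0],q[1],0])-[-85,0,30]
print("arm angle",np.degrees(np.arctan2(d[2],d[0])-np.arctan2(33,190)),"radius",np.hypot(d[0],d[2]),np.hypot(190,33))
E
python3 ang2.py
```

```text
arm angle 22.290721175111976 radius 195.9133839913003 192.84449693989197
```

>>> move_arm(steps="0 0 0 0 85; 0 0 0 0 85; 0 0 0 0 85; 0 0 -50 0 85; 17.5 -2 -97 0 85; 22 -2 -97 0 85; 22 -2 -97 0 85; 22 -2 -97 0 85; 22 -2 -97 0 85; 22 -2 -97 0 85")

```text
time_s: 15.45
tool_pos: [551.7, 260.4, 227.4]
ee_rot: [[-0.631, -0.776, -0.003], [-0.776, 0.631, -0.001], [0.002, 0.002, -1.0]]
contact_force: [-0.0, 0.0, 0.9]
gripper_width: 0.993
grasp_force: 0.0
```

```bash
sed -i 's/wrist3/wrist5/' meas.py; python3 meas.py
```

```text
150 198 445
180 195 458
210 193 449
240 191 451
260 189 452
272 188 453
col 215 279
col 320 293
col 420 279
26 [[447.9, 114.8], [200.9, 114.4], [457.5, 237.0], [191.9, 236.9], [460.2, 278.2], [189.3, 278.2], [394.0, 290.2]]
28 [[448.9, 112.9], [200.0, 112.5], [460.3, 235.0], [189.2, 234.9], [463.7, 276.9], [186.0, 276.9], [396.3, 286.5]]
30 [[449.9, 110.9], [199.1, 110.5], [463.3, 232.6], [186.5, 232.4], [467.3, 275.1], [182.6, 275.1], [398.6, 282.0]]
32 [[450.9, 108.8], [198.2, 108.4], [466.3, 229.8], [183.6, 229.6], [471.1, 272.8], [179.0, 272.8], [401.1, 276.8]]
34 [[451.9, 106.6], [197.2, 106.2], [469.4, 226.6], [180.7, 226.4], [475.1, 270.1], [175.3, 270.1], [403.7, 270.8]]
tcp [551.815 260.368 227.658] yaz 140.9 shift [549.618 263.729 229.099] turn None j [ 0.309  0.391  0.102  1.285  0.    -0.579] F [ 0.169 -1.152 -0.301] t 15.5
```

```bash
cat > one.py <<'E'
import sys
exec(open('ba.py').read().split("s=least_squares")[0])
def one(tcp,obs):
    v=np.load('v.npy');k=185-v[7]
    g=lambda m:np.r_[((proj("w",board2w(np.r_[v[:3],m[0]],[[k,-90+v[7],5],[k,90-v[7],5]]),cam(P,wr(np.array(tcp)+m[1:]),v[22:28]))-obs)/.6).ravel(),m[1:]/.8]
    s=least_squares(g,[.5,0,0,0]);print("angle",np.degrees(s.x[0]),"+-",np.degrees(np.sqrt(np.linalg.inv(s.jac.T@s.jac)[0,0])),s.x[1:])
if __name__=="__main__":
    one(W[3],[(187,289),(454.3,288.7)])
    one([551.815,260.368,227.658],[(187,279.8),(454,279.7)])
E
python3 one.py
python3 - <<'E'
import cv2
w=cv2.imread("pics/wrist5.png")
for v in (262,270,274): print(v,w[v,180:196,1].tolist(),w[v,446:462,1].tolist())
E
```

```text
angle 32.411491343680694 +- 0.352070426054454 [-0.878  0.033 -0.356]
angle 25.85725149381482 +- 0.3555542415644044 [-1.166  0.308 -0.257]
262 [100, 96, 94, 97, 95, 96, 98, 98, 98, 102, 108, 111, 111, 112, 112, 108] [111, 115, 114, 113, 111, 112, 113, 118, 132, 137, 142, 140, 142, 142, 142, 140]
270 [104, 96, 93, 90, 88, 93, 95, 96, 94, 96, 99, 101, 103, 102, 102, 99] [109, 109, 109, 109, 108, 111, 110, 112, 122, 133, 136, 139, 137, 139, 138, 139]
274 [102, 96, 94, 95, 88, 92, 94, 93, 92, 99, 101, 101, 101, 101, 102, 98] [111, 113, 113, 114, 113, 113, 113, 112, 121, 128, 134, 139, 136, 137, 137, 136]
```

Run:
```python
from h import *
q=np.load('v.npy')[:3]
A=lambda a:board2w(np.r_[q,np.radians(a)],[190,0,33])
p=A(26);print(p); step(p,140.8);R=r.observe()["ee_rot"]
for a in (29,32,35,37,38.2): print(a,R.T@(A(a)-p))
```

```text
[560.154 272.572 142.951]
tcp [551.815 260.368 227.658] yaz 140.9 shift [-14.896   1.107  84.68 ] turn 0.0017794779396627326 j [ 0.309  0.391  0.102  1.285  0.    -0.579] F [ 0.169 -1.152 -0.301] t 15.5
29 [ 6.141  0.034 -8.014]
32 [ 12.693   0.068 -15.695]
35 [ 19.639   0.104 -23.022]
37 [ 24.478   0.128 -27.701]
38.2 [ 27.459   0.143 -30.426]
```

>>> move_arm(steps="-14.9 0 40 0 85; -14.9 0 70 0 85; -14.9 0 82 0 85; -14.9 0 85 0 85; -14.9 0 85 0 85; -14.9 0 85 0 70; -14.9 0 85 0 70; -14.9 0 85 0 70; -14.9 0 85 0 70")

```text
time_s: 16.4
tool_pos: [562.6, 273.0, 145.7]
ee_rot: [[-0.63, -0.776, 0.003], [-0.776, 0.63, 0.002], [-0.004, -0.001, -1.0]]
contact_force: [-0.4, 5.6, 4.1]
gripper_width: 0.868
grasp_force: 69.8
```

```bash
python3 ang2.py
```

```text
arm angle 26.32607032655226 radius 195.9275078431649 192.84449693989197
```

>>> move_arm(steps="6.1 0 -8 0 70; 12.7 0 -15.7 0 70; 19.6 0 -23 0 70; 24.5 0 -27.7 0 70; 27.5 0 -30.4 0 70; 27.5 0 -30.4 0 70; 27.5 0 -30.4 0 70; 27.5 0 -30.4 0 70")

```text
time_s: 17.2
tool_pos: [545.7, 252.2, 174.4]
ee_rot: [[-0.629, -0.777, 0.003], [-0.777, 0.629, 0.004], [-0.004, 0.0, -1.0]]
contact_force: [4.0, 7.2, -6.6]
gripper_width: 0.864
grasp_force: 73.0
```

```bash
python3 ang2.py
```

```text
arm angle 37.8445173235307 radius 195.20209632235142 192.84449693989197
```

>>> move_arm(steps="0 0 0 0 85; 0 0 0 0 85; 0 0 0 0 85; 0 0 -40 0 85; 0 0 -70 0 85; 0 0 -70 0 85; 0 0 -70 0 85; 0 0 -70 0 85; 0 0 -70 0 85")

```text
time_s: 18.1
tool_pos: [543.6, 250.2, 243.2]
ee_rot: [[-0.631, -0.776, -0.002], [-0.776, 0.631, -0.001], [0.002, 0.001, -1.0]]
contact_force: [-0.7, 0.0, 0.3]
gripper_width: 0.994
grasp_force: 0.0
```

```bash
sed -i 's/wrist5/wrist6/' meas.py; python3 meas.py; python3 ang2.py
```

```text
150 205 439
180 202 454
210 199 454
240 196 447
260 194 448
272 193 449
col 215 286
col 320 300
col 420 286
26 [[440.5, 133.1], [208.3, 132.9], [448.7, 248.8], [200.6, 248.9], [451.0, 287.5], [198.4, 287.6], [388.3, 300.2]]
28 [[441.4, 131.5], [207.4, 131.3], [451.2, 247.2], [198.3, 247.2], [454.0, 286.5], [195.6, 286.6], [390.3, 297.0]]
30 [[442.3, 129.8], [206.6, 129.6], [453.7, 245.2], [195.8, 245.2], [457.2, 285.0], [192.6, 285.1], [392.3, 293.3]]
32 [[443.1, 127.9], [205.8, 127.7], [456.4, 242.8], [193.4, 242.8], [460.5, 283.2], [189.5, 283.3], [394.4, 288.8]]
34 [[444.0, 125.9], [205.0, 125.7], [459.1, 240.1], [190.8, 240.1], [463.9, 280.9], [186.3, 281.0], [396.5, 283.7]]
tcp [543.697 250.232 243.215] yaz 140.9 shift [536.689 263.642 244.609] turn None j [ 0.297  0.363  0.1    1.31  -0.    -0.591] F [-0.083 -0.246  0.324] t 18.15
arm angle 49.05194214397389 radius 248.99205141569198 192.84449693989197
```

```bash
cat > m2.py <<'E'
from one import *
one([543.697,250.232,243.215],[(192,286.8),(450,286.7)])
v=np.load('v.npy');u=np.array([np.cos(v[2]),np.sin(v[2]),0])
for a in (26,28,30,32,34): print(a,board2w(np.r_[v[:3],np.radians(a)],[140,0,5])-11*u+[0,0,19])
step(board2w(np.r_[v[:3],np.radians(30)],[140,0,5])-11*u+[0,0,19+15],140.8)
E
python3 m2.py
```

```text
angle 28.95179693463301 +- 0.36727166550703955 [-0.84   0.415 -0.123]
26 [532.492 238.786 114.866]
28 [530.988 236.949 119.141]
30 [529.391 234.997 123.33 ]
32 [527.702 232.934 127.429]
34 [525.923 230.762 131.432]
tcp [543.697 250.232 243.215] yaz 140.9 shift [ 20.638   1.355 104.928] turn 0.0014285162896055467 j [ 0.297  0.363  0.1    1.31  -0.    -0.591] F [-0.083 -0.246  0.324] t 18.15
```

>>> move_arm(steps="20.5 1.4 20 0 0; 20.5 1.4 30 0 0; 20.5 1.4 30 0 0; 20.5 1.4 30 0 0; 20.5 1.4 40 0 0; 20.5 1.4 70 0 0; 20.5 1.4 100 0 0; 20.5 1.4 115 0 0; 20.5 1.4 119 0 0; 20.5 1.4 119 0 0")

```text
time_s: 19.15
tool_pos: [530.4, 235.7, 125.1]
ee_rot: [[-0.631, -0.776, -0.001], [-0.776, 0.631, -0.0], [0.0, 0.0, -1.0]]
contact_force: [0.3, -0.9, 0.2]
gripper_width: 0.002
grasp_force: 0.0
```

>>> move_arm(steps="0 0 2 0 0; 0 0 4 0 0; 0 0 4 0 0; 0 0 4 0 0")

```text
time_s: 19.55
tool_pos: [530.6, 235.6, 122.0]
ee_rot: [[-0.631, -0.776, 0.001], [-0.776, 0.631, 0.0], [-0.001, -0.0, -1.0]]
contact_force: [0.2, -0.3, -0.8]
gripper_width: 0.001
grasp_force: 0.0
```

>>> move_arm(steps="0 0 1 0 0; 0 0 2 0 0; 0 0 2 0 0; 0 0 2 0 0")

```text
time_s: 19.95
tool_pos: [530.3, 235.5, 119.5]
ee_rot: [[-0.631, -0.776, -0.0], [-0.776, 0.631, 0.0], [0.0, 0.0, -1.0]]
contact_force: [-0.4, -0.7, -0.8]
gripper_width: 0.0
grasp_force: 0.1
```

>>> move_arm(steps="0 0 1 0 0; 0 0 2 0 0; 0 0 2 0 0; 0 0 2 0 0")

```text
time_s: 20.35
tool_pos: [530.5, 235.6, 117.6]
ee_rot: [[-0.631, -0.776, 0.0], [-0.776, 0.631, 0.0], [-0.0, -0.0, -1.0]]
contact_force: [1.2, 0.4, 1.2]
gripper_width: 0.0
grasp_force: 0.6
```

>>> move_arm(steps="0 0 0.7 0 0; 0 0 1.3 0 0; 0 0 1.3 0 0; 0 0 1.3 0 0")

```text
time_s: 20.75
tool_pos: [530.5, 235.6, 116.4]
ee_rot: [[-0.631, -0.776, 0.0], [-0.776, 0.631, 0.0], [-0.0, -0.0, -1.0]]
contact_force: [1.2, -0.2, 3.1]
gripper_width: -0.001
grasp_force: 1.0
```

>>> move_arm(steps="0 0 0.3 0 0; 0 0 0.3 0 0; 0 0 0.3 0 0; 0 0 -30 0 0; 0 0 -75 0 0; 0 0 -80 0 0; 0 0 -80 0 0")

```text
time_s: 21.45
tool_pos: [531.1, 235.7, 197.6]
ee_rot: [[-0.631, -0.776, 0.003], [-0.776, 0.631, 0.001], [-0.002, -0.002, -1.0]]
contact_force: [0.8, 0.4, -1.2]
gripper_width: -0.002
grasp_force: 0.0
```

```bash
python3 -c "
from h import *
step([437,-57,170],70.7)"
```

```text
tcp [531.075 235.687 197.564] yaz 140.9 shift [ 286.507 -111.599   27.114] turn 1.225007351094136 j [ 0.28   0.342 -0.043  1.183 -0.    -0.609] F [ 0.782  0.431 -1.169] t 21.45
```

>>> move_arm(steps="43 -17 0 0 85; 86 -34 5 0.2 85; 129 -50 12 0.4 85; 172 -67 20 0.6 85; 215 -84 27 0.8 85; 258 -100 27 1.0 85; 286 -111.6 27 1.15 85; 286.5 -111.6 27 1.225 85; 286.5 -111.6 27 1.225 85; 286.5 -111.6 27 1.225 85")

```text
time_s: 22.45
tool_pos: [434.7, -57.2, 167.5]
ee_rot: [[-0.943, 0.333, -0.003], [0.333, 0.943, 0.001], [0.003, -0.0, -1.0]]
contact_force: [-0.4, -0.6, 0.4]
gripper_width: 0.997
grasp_force: 0.0
```

>>> move_arm(steps="0 0 0 0 85; 0 0 0 0 85")

```text
time_s: 22.65
tool_pos: [435.7, -56.8, 168.5]
ee_rot: [[-0.945, 0.328, -0.001], [0.328, 0.945, 0.001], [0.001, 0.0, -1.0]]
contact_force: [0.1, -0.3, 0.1]
gripper_width: 0.993
grasp_force: 0.0
```

Run:
```python
from h import *
w=r.snapshot("wrist");p=r.camera_params("wrist");cv2.imwrite("pics/w7.png",w)
print([(np.round(d["centre"]),round(d["p"],2)) for d in r.look_for("wrist","tile_center")])
h=cv2.cvtColor(w,cv2.COLOR_BGR2HSV);m=((h[...,1]>55)&(h[...,0]>12)&(h[...,0]<35)&(h[...,2]>60)).astype(np.uint8)
m=cv2.morphologyEx(m,cv2.MORPH_CLOSE,np.ones((25,25)))
n,l,st,ce=cv2.connectedComponentsWithStats(m)
for i in range(1,n):
    if st[i,4]>800:
        c=cv2.boxPoints(cv2.minAreaRect(np.argwhere(l==i)[:,::-1].astype(np.float32)))
        print(st[i],c.round(1).tolist())
        if 3000<st[i,4]:
            d=np.linalg.norm(c[0]-c[1])>np.linalg.norm(c[1]-c[2]); c=c if d else np.roll(c,-1,0)  # c0-c1 long
            tl=np.array([[40,25,7],[-40,25,7],[-40,-25,7],[40,-25,7]])
            best=None
            for cc in (c,np.roll(c,-2,0)):
              for rev in (tl,tl[[1,0,3,2]]):
                g=lambda q:(proj("w",rev@Rz(q[2]).T+[q[0],q[1],0],p)-cc).ravel()
                s=least_squares(g,[437,-64,-.337]);best=s if best is None or s.cost<best.cost else best
            print("tile",best.x,best.cost,np.degrees(best.x[2]),best.fun)
step([0,0,0])
```

```text
[(array([ 415., -338.,    7.]), 0.74), (array([442., -69.,   8.]), 0.65)]
[  515    36   125   300 18590] [[515.0, 36.0], [639.0, 36.0], [639.0, 335.0], [515.0, 335.0]]
tile [465.525 140.496  -0.267] 21352.774413287952 -15.293218338096578 [ -28.801   90.546  -38.915 -106.136   26.799 -102.157   33.894   92.71 ]
[ 279  185   65   99 6131] [[279.0, 185.0], [343.0, 185.0], [343.0, 283.0], [279.0, 283.0]]
tile [439.78  -67.476  -3.482] 5.756985476796511 -199.5267532949395 [ 0.852  1.107 -1.609 -1.239  1.432 -0.94  -0.667  1.435]
[   0  272   26   64 1054] [[-0.0, 272.0], [25.0, 272.0], [25.0, 335.0], [0.0, 335.0]]
tcp [436.059 -56.812 168.871] yaz 70.8 shift [430.435 -89.539 169.119] turn None j [-0.313  0.099 -0.43   1.043  0.     0.022] F [-0.512 -0.3   -0.895] t 22.75
```

```bash
python3 -c "
from h import *
step([418.5,-59.6,21.5],70.6)"
```

```text
tcp [436.059 -56.812 168.871] yaz 70.8 shift [ 15.583  -8.407 147.38 ] turn 0.00400874735461225 j [-0.313  0.099 -0.43   1.043  0.     0.022] F [-0.512 -0.3   -0.895] t 22.75
```

>>> move_arm(steps="8 -4 45 0.004 85; 15.5 -8.4 90 0.004 85; 15.5 -8.4 130 0.004 75; 15.5 -8.4 148 0.004 70; 15.5 -8.4 150 0.004 65; 15.5 -8.4 150 0.004 45; 15.5 -8.4 150 0.004 45; 15.5 -8.4 150 0.004 45; 15.5 -8.4 150 0.004 45; 15.5 -8.4 150 0.004 45")

```text
time_s: 23.75
tool_pos: [419.9, -60.3, 20.1]
ee_rot: [[-0.943, 0.334, 0.002], [0.334, 0.943, -0.001], [-0.002, 0.0, -1.0]]
contact_force: [-0.8, 0.1, 5.0]
gripper_width: 0.547
grasp_force: 62.3
```

>>> move_arm(steps="0 0 -30 0 45; 0 0 -80 0 45; 0 0 -130 0 45; 0 0 -165 0 45; 0 0 -165 0 45")

```text
time_s: 24.25
tool_pos: [422.0, -61.0, 189.5]
ee_rot: [[-0.942, 0.334, 0.01], [0.334, 0.943, -0.003], [-0.01, 0.0, -1.0]]
contact_force: [0.6, -0.2, -0.5]
gripper_width: 0.55
grasp_force: 61.8
```

Run:
```python
from h import *
w=r.snapshot("wrist");cv2.imwrite("pics/w8.png",w)
v=np.load('v.npy');
for n,p in dict(foot=[66,0,5],x82=[148,0,5]).items(): print(n,board2w(np.r_[v[:3],np.radians(28.9)],p))
# tile uphill end 62 mm uphill of TCP; target: uphill end over face x=66+30
step([520,200,200],140.8)
```

```text
foot [496.209 194.469  66.274]
x82 [541.686 250.015 105.903]
tcp [420.677 -60.624 186.837] yaz 70.5 shift [ -6.61  278.834 -13.083] turn -1.227329990778913 j [-0.333  0.052 -0.435  1.077  0.     0.008] F [-0.935  0.035 -1.464] t 24.3
```

View pics/w8.png

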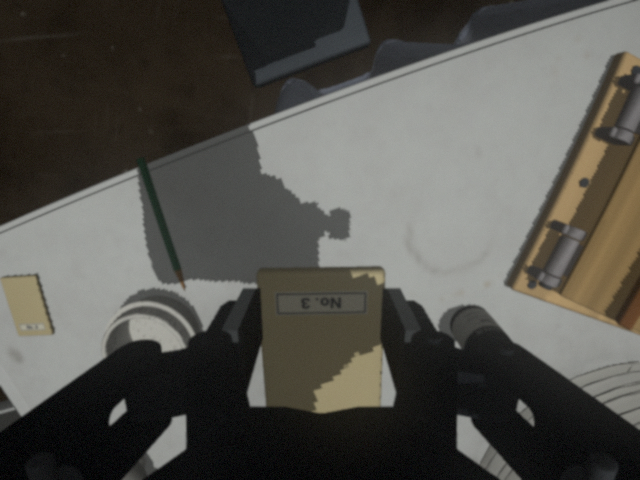

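The tile ("No. 3", larger size) is held square between the pads, with its lower end at row 268, cols 258–384. Next I'll work out where that end sits in the tool frame.

Run:
```python
from h import *
o=r.observe();R=o["ee_rot"];t=o["tool_pos"];p=r.camera_params("wrist")
for xd in (12,16,18,20,24): print(xd,proj("w",np.array([[xd,25,13],[xd,-25,13],[xd-80,25,13],[xd-80,-25,13]])@R.T+t,p).round(1).tolist())
v=np.load('v.npy');u=np.array([np.cos(v[2]),np.sin(v[2]),0])
for xd in (12,18,24):
    q=board2w(np.r_[v[:3],np.radians(28.9)],[158,0,5])+[0,0,20]-(80-xd)*u; print(xd,"target",q)
    step([q[0],q[1],190],140.8)
```

```text
12 [[388.8, 283.9], [258.5, 284.1], [379.1, 449.2], [268.0, 449.3]]
16 [[389.3, 274.1], [258.0, 274.3], [379.6, 442.2], [267.5, 442.4]]
18 [[389.5, 269.2], [257.8, 269.4], [379.8, 438.7], [267.3, 438.9]]
20 [[389.8, 264.2], [257.5, 264.4], [380.0, 435.1], [267.1, 435.3]]
24 [[390.3, 254.1], [257.0, 254.3], [380.5, 427.9], [266.6, 428.1]]
12 target [504.155 204.174 130.736]
tcp [420.677 -60.624 186.837] yaz 70.5 shift [  9.783 277.472  -3.188] turn -1.227329990778913 j [-0.333  0.052 -0.435  1.077  0.     0.008] F [-0.935  0.035 -1.464] t 24.3
18 target [507.956 208.816 130.736]
tcp [420.677 -60.624 186.837] yaz 70.5 shift [  7.752 283.117  -3.174] turn -1.227329990778913 j [-0.333  0.052 -0.435  1.077  0.     0.008] F [-0.935  0.035 -1.464] t 24.3
24 target [511.757 213.459 130.736]
tcp [420.677 -60.624 186.837] yaz 70.5 shift [  5.72  288.763  -3.16 ] turn -1.227329990778913 j [-0.333  0.052 -0.435  1.077  0.     0.008] F [-0.935  0.035 -1.464] t 24.3
```

>>> move_arm(steps="1 40 -6 -0.15 45; 2 85 -6 -0.3 45; 3 130 -6 -0.45 45; 4 175 -6 -0.6 45; 5 220 -6 -0.75 45; 6 260 -6 -0.9 45; 7.8 283 -6 -1.05 45; 7.8 283 -6 -1.2 45; 7.8 283 -6 -1.227 45; 7.8 283 -6 -1.227 45")

```text
time_s: 25.3
tool_pos: [505.1, 209.0, 188.7]
ee_rot: [[-0.634, -0.773, -0.003], [-0.773, 0.634, -0.001], [0.002, 0.002, -1.0]]
contact_force: [0.1, 0.5, -0.5]
gripper_width: 0.554
grasp_force: 61.8
```

>>> move_arm(steps="0 0 0 0 45; 0 0 0 0 45; 0 0 0 0 45")

```text
time_s: 25.6
tool_pos: [506.1, 208.9, 190.3]
ee_rot: [[-0.634, -0.774, 0.0], [-0.774, 0.634, 0.0], [-0.0, -0.0, -1.0]]
contact_force: [0.7, -0.3, -0.6]
gripper_width: 0.55
grasp_force: 61.8
```

```bash
python3 -c "
from h import *
step([508,208.8,136],140.7)"
```

```text
tcp [506.063 208.853 190.283] yaz 140.7 shift [-1.173 -1.527 54.284] turn -0.0004605383678425108 j [ 0.245  0.285 -0.142  1.144  0.    -0.64 ] F [ 0.699 -0.317 -0.589] t 25.6
```

>>> move_arm(steps="-1.2 -1.5 30 0 45; -1.2 -1.5 50 0 45; -1.2 -1.5 57 0 45; -1.2 -1.5 58 0 45; -1.2 -1.5 58 0 45; -1.2 -1.5 58 0 45")

```text
time_s: 26.2
tool_pos: [508.8, 209.5, 133.4]
ee_rot: [[-0.633, -0.775, 0.002], [-0.775, 0.633, 0.001], [-0.002, -0.001, -1.0]]
contact_force: [-1.2, -0.5, -0.4]
gripper_width: 0.554
grasp_force: 61.8
```

>>> move_arm(steps="0 0 1 0 45; 0 0 2 0 45; 0 0 2 0 45; 0 0 2 0 45")

```text
time_s: 26.6
tool_pos: [508.1, 209.4, 130.4]
ee_rot: [[-0.632, -0.775, 0.0], [-0.775, 0.632, 0.0], [-0.0, -0.0, -1.0]]
contact_force: [0.1, 0.0, -0.3]
gripper_width: 0.55
grasp_force: 61.9
```

>>> move_arm(steps="0 0 1 0 45; 0 0 2 0 45; 0 0 2 0 45; 0 0 2 0 45")

```text
time_s: 27.0
tool_pos: [508.0, 209.3, 128.2]
ee_rot: [[-0.632, -0.775, 0.0], [-0.775, 0.632, 0.0], [-0.0, -0.0, -1.0]]
contact_force: [-0.1, -0.3, 1.6]
gripper_width: 0.556
grasp_force: 62.0
```

>>> move_arm(steps="0 0 1 0 45; 0 0 2 0 45; 0 0 2 0 45; 0 0 2 0 45")

```text
time_s: 27.4
tool_pos: [508.0, 209.4, 126.2]
ee_rot: [[-0.632, -0.775, 0.0], [-0.775, 0.632, 0.0], [-0.0, -0.0, -1.0]]
contact_force: [-0.2, 0.3, 1.5]
gripper_width: 0.552
grasp_force: 62.0
```

>>> move_arm(steps="0 0 0.5 0 45; 0 0 1 0 45; 0 0 1 0 45; 0 0 1 0 45")

```text
time_s: 27.8
tool_pos: [508.0, 209.3, 125.3]
ee_rot: [[-0.632, -0.775, 0.0], [-0.775, 0.632, 0.0], [-0.0, -0.0, -1.0]]
contact_force: [0.2, 0.4, 2.4]
gripper_width: 0.553
grasp_force: 62.0
```

```bash
cat > tilt.py <<'E'
from h import *
import sys
w=r.snapshot("wrist");cv2.imwrite(f"pics/t{r.observe()['time_s']:.1f}.png",w)
h=cv2.cvtColor(w,cv2.COLOR_BGR2HSV)
for u in (300,320,340): print(u,[ (v,h[v,u].tolist()) for v in range(200,330,8)])
E
python3 tilt.py
```

```text
300 [(200, [19, 114, 83]), (208, [18, 112, 82]), (216, [15, 167, 61]), (224, [15, 158, 63]), (232, [12, 135, 64]), (240, [18, 116, 75]), (248, [18, 128, 78]), (256, [20, 108, 78]), (264, [19, 106, 84]), (272, [23, 77, 86]), (280, [22, 74, 89]), (288, [20, 64, 88]), (296, [25, 32, 97]), (304, [27, 30, 93]), (312, [24, 32, 79]), (320, [21, 77, 89]), (328, [21, 66, 93])]
320 [(200, [19, 114, 83]), (208, [19, 128, 80]), (216, [15, 154, 63]), (224, [12, 141, 65]), (232, [14, 174, 60]), (240, [19, 106, 77]), (248, [18, 113, 81]), (256, [18, 113, 79]), (264, [19, 103, 84]), (272, [23, 79, 84]), (280, [24, 74, 89]), (288, [23, 70, 88]), (296, [25, 33, 99]), (304, [24, 28, 92]), (312, [27, 31, 75]), (320, [23, 72, 89]), (328, [24, 69, 92])]
340 [(200, [20, 113, 86]), (208, [18, 118, 84]), (216, [16, 154, 63]), (224, [14, 162, 63]), (232, [16, 170, 60]), (240, [19, 121, 76]), (248, [20, 110, 81]), (256, [19, 108, 80]), (264, [17, 114, 85]), (272, [24, 76, 87]), (280, [24, 75, 88]), (288, [23, 72, 89]), (296, [27, 26, 89]), (304, [21, 40, 64]), (312, [26, 28, 73]), (320, [22, 74, 90]), (328, [24, 65, 94])]
```

>>> move_arm(steps="0 0 -2 0 45; 0 0 -4 0 45; 0 0 -4 0 45; 0 0 -4 0 62; 0 0 -4 0 62; 0 0 -4 0 62; 0 0 -4 0 62; 0 0 -4 0 62; 0 0 -4 0 62")

```text
time_s: 28.75
tool_pos: [508.0, 209.4, 129.2]
ee_rot: [[-0.632, -0.775, 0.0], [-0.775, 0.632, 0.0], [-0.0, 0.0, -1.0]]
contact_force: [0.2, -0.1, 0.1]
gripper_width: 0.727
grasp_force: 0.0
```

```bash
cat > tl.py <<'E'
from h import *
w=r.snapshot("wrist");p=r.camera_params("wrist");o=r.observe();cv2.imwrite(f"pics/t{o['time_s']:.1f}.png",w)
v=np.load('v.npy')
h=cv2.cvtColor(w,cv2.COLOR_BGR2HSV)
# predicted tile outline if lying against the ledge
P=board2w(np.r_[v[:3],np.radians(28.6)],[[66,25,12],[66,-25,12],[146,25,12],[146,-25,12]])
print("pred",proj("w",P,p).round(1).tolist())
m=((h[...,1]>40)&(h[...,1]<93)&(h[...,0]>17)&(h[...,0]<30)&(h[...,2]>50)).astype(np.uint8)
m=cv2.morphologyEx(cv2.morphologyEx(m,cv2.MORPH_CLOSE,np.ones((9,9))),cv2.MORPH_OPEN,np.ones((5,5)))
n,l,st,ce=cv2.connectedComponentsWithStats(m)
for i in range(1,n):
    if st[i,4]>1500: print(st[i],cv2.boxPoints(cv2.minAreaRect(np.argwhere(l==i)[:,::-1].astype(np.float32))).round(1).tolist())
for c in ("wrist",): print([(np.round(d["centre"]),round(d["p"],2)) for d in r.look_for(c,"tile_center")])
v_=[(y,h[y,320].tolist()) for y in range(60,330,12)];print(v_)
step([0,0,0])
E
python3 tl.py
```

```text
pred [[372.9, 233.1], [270.5, 233.1], [377.7, 406.4], [265.9, 406.5]]
[ 501    5  139  237 4451] [[497.79998779296875, 6.900000095367432], [540.7999877929688, -18.5], [679.7000122070312, 217.0], [636.7999877929688, 242.3000030517578]]
[ 290  100   72   39 2015] [[290.0, 100.0], [361.0, 100.0], [361.0, 138.0], [290.0, 138.0]]
[ 148  103   44  106 2252] [[148.0, 103.0], [191.0, 103.0], [191.0, 208.0], [148.0, 208.0]]
[  269   243   111   172 16930] [[269.0, 414.0], [269.0, 243.0], [379.0, 243.0], [379.0, 414.0]]
[(array([519., 218.,  95.]), 0.85)]
[(60, [30, 6, 84]), (72, [0, 3, 85]), (84, [38, 12, 88]), (96, [38, 12, 88]), (108, [19, 99, 88]), (120, [20, 59, 52]), (132, [21, 91, 67]), (144, [17, 114, 76]), (156, [18, 116, 79]), (168, [18, 123, 81]), (180, [21, 110, 74]), (192, [20, 116, 77]), (204, [20, 116, 77]), (216, [14, 143, 64]), (228, [14, 162, 60]), (240, [18, 116, 77]), (252, [23, 78, 82]), (264, [30, 30, 76]), (276, [30, 24, 74]), (288, [25, 72, 85]), (300, [24, 70, 88]), (312, [23, 71, 90]), (324, [23, 68, 158])]
tcp [507.974 209.375 129.244] yaz 140.8 shift [483.435 261.133 129.148] turn None j [ 0.245  0.33  -0.236  1.004  0.    -0.641] F [-0.353  0.487  0.068] t 28.85
```

The tile lies flat and square on the face, lower edge at row 243, about 4–5 mm short of the ledge. I'll regrip its sides and slide it down.

>>> move_arm(steps="0 0 8 0 66; 0 0 16 0 66; 0 0 22 0 66; 0 0 24.5 0 66; 0 0 24.5 0 66; 0 0 24.5 0 66")

```text
time_s: 29.45
tool_pos: [508.0, 209.4, 104.7]
ee_rot: [[-0.632, -0.775, 0.0], [-0.775, 0.632, 0.0], [-0.0, 0.0, -1.0]]
contact_force: [0.2, 0.3, -0.3]
gripper_width: 0.769
grasp_force: 0.0
```

>>> move_arm(steps="0 0 0 0 45; 0 0 0 0 45; 0 0 0 0 45; 0 0 0 0 45")

```text
time_s: 29.85
tool_pos: [508.1, 209.4, 105.0]
ee_rot: [[-0.632, -0.775, 0.001], [-0.775, 0.632, 0.0], [-0.001, -0.0, -1.0]]
contact_force: [0.0, -0.2, 0.9]
gripper_width: 0.529
grasp_force: 0.4
```

>>> move_arm(steps="0 0 -1 0 66; 0 0 -1 0 66; 0 0 -1 0 66; 0 0 3 0 66; 0 0 4.5 0 66; 0 0 4.5 0 66; 0 0 4.5 0 66")

```text
time_s: 30.55
tool_pos: [507.8, 209.3, 100.0]
ee_rot: [[-0.632, -0.775, -0.0], [-0.775, 0.632, -0.0], [0.0, 0.0, -1.0]]
contact_force: [0.1, -0.9, 0.2]
gripper_width: 0.772
grasp_force: 0.0
```

>>> move_arm(steps="0 0 0 0 45; 0 0 0 0 45; 0 0 0 0 45; 0 0 0 0 45")

```text
time_s: 30.95
tool_pos: [508.0, 209.4, 100.4]
ee_rot: [[-0.632, -0.775, 0.0], [-0.775, 0.632, 0.0], [-0.0, -0.0, -1.0]]
contact_force: [-0.5, -0.1, 0.2]
gripper_width: 0.537
grasp_force: 54.8
```

>>> move_arm(steps="0.9 0 0.5 0 45; 1.8 0 1 0 45; 2.6 0 1.4 0 45; 3.3 0 1.8 0 45; 3.3 0 1.8 0 45; 3.3 0 1.8 0 45")

```text
time_s: 31.55
tool_pos: [505.9, 206.7, 98.4]
ee_rot: [[-0.632, -0.775, 0.0], [-0.775, 0.632, -0.0], [-0.0, -0.0, -1.0]]
contact_force: [0.6, 0.1, 1.5]
gripper_width: 0.538
grasp_force: 54.8
```

```bash
python3 tl.py
```

```text
pred [[382.6, 259.1], [261.5, 259.1], [388.6, 467.6], [255.8, 467.7]]
[ 532    0  108  196 6399] [[526.2999877929688, 3.299999952316284], [575.9000244140625, -25.399999618530273], [687.2000122070312, 167.1999969482422], [637.5, 195.89999389648438]]
[ 124  101  389  106 8571] [[121.0, 104.9000015258789], [511.6000061035156, 92.69999694824219], [514.7000122070312, 194.5], [124.19999694824219, 206.6999969482422]]
[  258   260   136   155 16372] [[258.0, 414.0], [258.0, 260.0], [393.0, 260.0], [393.0, 414.0]]
[(array([514., 210.,  85.]), 0.7), (array([488., 181.,  67.]), 0.68)]
[(60, [60, 8, 101]), (72, [90, 3, 100]), (84, [53, 10, 100]), (96, [40, 8, 98]), (108, [18, 91, 101]), (120, [17, 95, 105]), (132, [20, 18, 42]), (144, [19, 100, 99]), (156, [18, 115, 91]), (168, [19, 116, 92]), (180, [19, 113, 95]), (192, [18, 114, 87]), (204, [17, 120, 87]), (216, [18, 108, 92]), (228, [19, 110, 88]), (240, [14, 144, 71]), (252, [15, 156, 72]), (264, [25, 71, 93]), (276, [21, 75, 95]), (288, [34, 26, 80]), (300, [27, 30, 93]), (312, [23, 73, 98]), (324, [23, 71, 101])]
tcp [505.878 206.742  98.417] yaz 140.8 shift [480.071 261.135  98.393] turn None j [ 0.241  0.352 -0.287  0.931 -0.    -0.645] F [0.298 0.106 1.387] t 31.65
```

>>> move_arm(steps="0 0 0 0 66; 0 0 0 0 66; 0 0 0 0 66; 0 0 -20 0 66; -10 0 -60 0 85; -22 0 -110 0 85; -32 0 -144 0 85; -32 0 -144 0 85; -32 0 -144 0 85; -32 0 -144 0 85")

```text
time_s: 32.65
tool_pos: [525.1, 231.2, 240.9]
ee_rot: [[-0.632, -0.775, -0.003], [-0.775, 0.632, -0.001], [0.002, 0.002, -1.0]]
contact_force: [0.4, 0.0, -0.1]
gripper_width: 0.995
grasp_force: 0.0
```

>>> move_arm(steps="0 0 0 0 85; 0 0 0 0 85")

```text
time_s: 32.85
tool_pos: [525.3, 231.2, 241.0]
ee_rot: [[-0.633, -0.775, -0.003], [-0.775, 0.633, -0.001], [0.002, 0.002, -1.0]]
contact_force: [-0.9, -0.4, -0.0]
gripper_width: 0.999
grasp_force: 0.0
```

```bash
sed -i 's/wrist6/wrist9/' meas.py; python3 meas.py; python3 tl.py | head -8
```

```text
150 202 436
180 203 433
210 200 436
240 198 448
260 196 440
272 195 441
col 215 322
col 320 329
col 420 322
26 [[436.2, 167.1], [206.9, 167.5], [443.6, 283.4], [200.1, 283.9], [445.7, 321.9], [198.2, 322.4], [383.5, 340.3]]
28 [[437.0, 165.8], [206.1, 166.2], [446.0, 282.4], [197.8, 283.0], [448.5, 321.6], [195.4, 322.2], [385.2, 338.3]]
30 [[437.9, 164.3], [205.3, 164.7], [448.4, 281.1], [195.4, 281.7], [451.5, 321.0], [192.5, 321.6], [387.0, 335.8]]
32 [[438.7, 162.7], [204.4, 163.1], [450.9, 279.5], [193.0, 280.1], [454.6, 320.1], [189.4, 320.7], [388.9, 332.7]]
34 [[439.6, 161.0], [203.6, 161.4], [453.4, 277.6], [190.4, 278.2], [457.8, 318.8], [186.3, 319.4], [390.9, 329.1]]
tcp [525.469 231.208 241.262] yaz 140.8 shift [511.054 260.41  242.473] turn None j [ 0.275  0.316  0.027  1.285  0.    -0.611] F [ 0.411  0.291 -0.452] t 32.9
pred [[354.0, 161.0], [287.8, 161.0], [356.5, 265.7], [285.5, 265.7]]
[ 200   81   48   66 1615] [[199.6999969482422, 81.5999984741211], [245.6999969482422, 79.19999694824219], [249.0, 143.8000030517578], [203.0, 146.1999969482422]]
[ 286  163   71  105 7154] [[286.0, 267.0], [286.0, 163.0], [356.0, 163.0], [356.0, 267.0]]
[(array([520., 218.,  93.]), 0.92), (array([519., 226.,  87.]), 0.71)]
[(60, [30, 4, 66]), (72, [40, 11, 69]), (84, [18, 109, 68]), (96, [40, 26, 30]), (108, [19, 113, 63]), (120, [16, 122, 65]), (132, [18, 107, 57]), (144, [18, 111, 62]), (156, [12, 157, 47]), (168, [20, 81, 66]), (180, [26, 29, 70]), (192, [23, 79, 68]), (204, [20, 77, 66]), (216, [21, 76, 70]), (228, [23, 70, 116]), (240, [23, 73, 125]), (252, [24, 74, 128]), (264, [23, 73, 137]), (276, [19, 113, 126]), (288, [17, 115, 71]), (300, [19, 115, 71]), (312, [18, 105, 68]), (324, [12, 127, 76])]
tcp [525.771 231.382 241.766] yaz 140.8 shift [511.555 260.72  242.405] turn None j [ 0.275  0.315  0.028  1.285  0.    -0.611] F [-0.161  0.41  -0.545] t 33.0
```

Run:
```python
from one import *
w=cv2.imread("pics/wrist9.png");S=cv2.cvtColor(w,cv2.COLOR_BGR2HSV)[...,1].astype(int)
for v in (290,305,316): 
    m=np.where(S[v,170:480]>70)[0]+170; print(v,m.min(),m.max())
a=[];
for v in (200,230,260,275,290,305,316):
    m=np.where(S[v,185:205]>70)[0]+185; n=np.where(S[v,425:447]>70)[0]+425; a.append((v,m.min(),n.max()))
a=np.array(a);l=np.polyfit(a[:,0],a[:,1],1);k=np.polyfit(a[:,0],a[:,2],1);print(a.tolist())
one([525.469,231.208,241.262],[(np.polyval(l,322.7)-.3,322.7),(np.polyval(k,322.7)+.3,322.7)])
```

```text
290 194 442
305 200 437
316 197 437
[[200, 201, 435], [230, 199, 446], [260, 196, 440], [275, 195, 441], [290, 194, 442], [305, 200, 437], [316, 197, 437]]
angle 25.984459816564044 +- 0.39768624152895343 [-1.161  0.817 -0.052]
```

Run:
```python
from one import *
one([525.469,231.208,241.262],[(191.5,322.7),(444.4,322.7)])
one([543.697,250.232,243.215],[(191.7,286.8),(450.3,286.7)])
```

```text
angle 29.090656240162573 +- 0.3812676795128564 [-1.029  0.414 -0.195]
angle 29.13873392567684 +- 0.3662503451120595 [-0.883  0.362 -0.164]
```

```bash
python3 -c "
from bench import r
print(r.finish_job())"
```

```text
the job is handed in; nothing more can be done
None
```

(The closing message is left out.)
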